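# Deburr a bored sleeve and cap the batch

### The job

Take the deburring tool from its stand and run its spring-loaded blade once round the top edge of the bore of the sleeve held in the vice: start at the red dot, go clockwise seen from above, with steady contact and without bottoming the spring, a full circle back to the dot. Then put the tool back upright in its stand, flange down on the top, and set one blue dust cover, plug down, fully seated and level, on the sleeve in the vice and on every finished sleeve standing on the bench; any cover fits any sleeve, and spare covers may stay where they are. Do not knock over or push aside the spray can, the collet block or the brush.

Things in the scene. Friction and masses are not known exactly. Their poses are not given: they have to be found in the camera images.
- workpiece: the freshly bored aluminium sleeve (62 mm outside diameter, 40 mm bore right through, 45 mm tall) held rigidly upright in the grey machine vice, its top 90 mm above the bench and 26 mm above the vice jaws; origin at the centre of its underside, z up, x axis towards the red dot
- bore (a point): centre of the bore's sharp top edge (a circle of 20 mm radius) on the workpiece, level with its flat top face; z up, x axis points towards the red dot, 8 mm across, painted on the top face beside the bore (25.7 mm from the centre)
- deburrer: hand deburring tool, upright in its black stand: orange square handle 26 x 26 mm and 60 mm tall, dark round flange below it (40 mm diameter, 8 mm thick), then a steel nose (18 mm diameter, 25 mm long) and the brass-coloured spring-loaded blade. About 0.2 kg. Origin on the tool's axis at the flange's underside; z along the tool, up towards the handle; x and y square to the handle's faces
- tool_grip (a point): centre of the orange handle, 38 mm above the flange's underside on the tool's axis, same axes as the tool: the place to grasp it (26 mm wide across either pair of flat faces)
- blade_tip (a point): the very tip of the blade, on the tool's axis, 55 mm below the flange's underside when the spring is relaxed. The blade is a cone pointing down, 45 degree flanks, 16 mm across at 7.5 mm above the tip, then 1.5 mm more of cylinder. With the tool's axis some 3 to 4 mm inside the bore edge (about 16.5 mm from the bore's centre) the flank rests on the edge and the tip hangs 3 to 4 mm below it
- blade (a joint): how far the blade is pushed up into the tool against its spring, m: 0 relaxed, 0.010 bottomed out; about 0.9 N to start and 0.45 N per mm after that. It springs back by itself. Around 0.004 is a good working pressure
- stand_hole (a point): centre of the top of the black fixed stand (64 x 64 mm, 66 mm high) at the mouth of its through hole, 26 mm diameter; the tool's nose and blade hang in the hole and its flange rests on the top face, so that the handle's centre is 38 mm above this point
- sleeve1_mid (a point): a finished sleeve standing loose on the bench, same aluminium part as the workpiece (62 mm outside, 40 mm bore, 45 mm tall, 0.21 kg) without a dot; the point is on its axis half-way up, z up; its top is 22.5 mm above the point. One to three finished sleeves are present
- sleeve2_mid (a point): a finished sleeve standing loose on the bench, same aluminium part as the workpiece (62 mm outside, 40 mm bore, 45 mm tall, 0.21 kg) without a dot; the point is on its axis half-way up, z up; its top is 22.5 mm above the point. One to three finished sleeves are present
- sleeve3_mid (a point): a finished sleeve standing loose on the bench, same aluminium part as the workpiece (62 mm outside, 40 mm bore, 45 mm tall, 0.21 kg) without a dot; the point is on its axis half-way up, z up; its top is 22.5 mm above the point. One to three finished sleeves are present
- cover1_mid (a point): loose blue plastic dust cover, 40 mm tall, 0.06 kg. From below: plug 35 mm wide, 8 mm high, tapered foot; flat disc 56 mm wide, 4 mm thick; round knob 22 mm wide, 28 mm high, to grasp it by, fingertips clear of the disc. The point is on its axis half-way up, 8 mm above the disc; z up. Any cover fits any sleeve (2.5 mm play round the plug); seated, this point is 12 mm above the sleeve's top face
- cover2_mid (a point): loose blue plastic dust cover, 40 mm tall, 0.06 kg. From below: plug 35 mm wide, 8 mm high, tapered foot; flat disc 56 mm wide, 4 mm thick; round knob 22 mm wide, 28 mm high, to grasp it by, fingertips clear of the disc. The point is on its axis half-way up, 8 mm above the disc; z up. Any cover fits any sleeve (2.5 mm play round the plug); seated, this point is 12 mm above the sleeve's top face
- cover3_mid (a point): loose blue plastic dust cover, 40 mm tall, 0.06 kg. From below: plug 35 mm wide, 8 mm high, tapered foot; flat disc 56 mm wide, 4 mm thick; round knob 22 mm wide, 28 mm high, to grasp it by, fingertips clear of the disc. The point is on its axis half-way up, 8 mm above the disc; z up. Any cover fits any sleeve (2.5 mm play round the plug); seated, this point is 12 mm above the sleeve's top face
- cover4_mid (a point): loose blue plastic dust cover, 40 mm tall, 0.06 kg. From below: plug 35 mm wide, 8 mm high, tapered foot; flat disc 56 mm wide, 4 mm thick; round knob 22 mm wide, 28 mm high, to grasp it by, fingertips clear of the disc. The point is on its axis half-way up, 8 mm above the disc; z up. Any cover fits any sleeve (2.5 mm play round the plug); seated, this point is 12 mm above the sleeve's top face
- spray_can: red spray can, 56 mm in diameter and 160 mm tall, a bystander; origin at the centre of its base
- collet_block: wooden block 70 x 130 x 30 mm with eight brass collets standing in it, a bystander; origin at the centre of its base
- chip_brush: bench brush lying on the bench, a bystander; origin on its underside
There are look-alikes about, which are no part of the job. What is shaped like the part that bears cover4_mid but black or turquoise is not meant.

How it is judged:
By the outcome, as a careful person would: the job done as asked, in the order asked, and still so for the second after the job is handed in, with the robot touching nothing.
Of sleeve1, sleeve2, sleeve3 only 1 to 3 are there at a start; the rules pass over those that are not, and their reading is None.
At some moment in a run one of sleeve1, sleeve2, sleeve3, cover1, cover2, cover3, cover4 may be knocked a few centimetres aside while the robot is not near it.
It also fails if it takes over 210 s, if anything falls off the work surface, if the arm or the gripper's body presses on something with over 40 N, if the wrist force passes 120 N, or if a joint passes its speed limit or range.

### The arm

A 6-joint arm with a two-finger parallel gripper is mounted at the origin on the work surface. World frame = base frame: x ahead of the robot, y to its left, z up, the work surface at z = 0. Lengths are in m, angles in degrees, forces in N, time in s.
With the tool pointing down it reaches from about 0.4 to 0.825 m from the base axis. Payload 7 kg.
Tool frame: the origin (TCP) lies between the finger pads; the fingertips stand 11 mm ahead of it and the grasp point (between the pads) lies 8 mm behind it; z points along the fingers, y is the direction in which the jaws open and shut (so a half turn about z gives the same grasp; the last joint's range is limited). The gripper opens to 88 mm and grips with 3 to 60 N. Pads are 19 mm wide; open, the fingers measure 130 mm over their backs; the gripper's body (78 mm by 193 mm) begins 47 mm behind the grasp point.
Start: joints at [82.97, 20.546, 0.682, 0, -70.136, -16.507], TCP at [0.27, 0.619, 0.238] pointing down, gripper open.
Joint ranges: [-176.03, 176.03], [-82.01, 121.73], [-58.28, 71.71], [-173.87, 95.51], [-174.79, -0.11], [-173.66, 173.66]. Speed limits (degrees/s): [136.94, 136.94, 172.46, 180, 180, 180].

### API

Orientations are given as [roll, pitch, yaw] about the fixed x, y, z axes, in that order (R = Rz(yaw) Ry(pitch) Rx(roll)).
In Python, from plant import r gives the robot as it stands.
- The arm moves only by the shell command python3 -m inch 'ROWS' [OPENING] [FORCE]. ROWS is JSON, a list of rows, each an object of numbers: "x", "y", "z": the shift along the tool's x, y, z as a fraction of full scale; "yaw": the turn about the tool's z as a fraction of full scale. In form: [{"x": .., "y": .., "z": .., "yaw": ..}, ...]. A call has 1 to 5 rows; each row shifts and turns the pose as measured when the row begins, along the tool's axes as they then stand; what a row does not reach is not made up. Full scale, the value 1, is 0.025 m for a shift and 4 degrees for a turn. A row lasts 1/12 s, in which the tool goes at most 41.7 mm and 7.16 degrees, less where a joint would pass 70% of its speed; a pose out of reach is approached as far as the arm can. A call with a number of a shift or a turn outside -1 to 1 is refused whole. A call with a gripper value outside its range is refused whole. OPENING is the opening, from -1 (shut) to 1 (fully open), set as the call begins (- or left out, the last holds). The fingers move at their own pace and stop on an object; FORCE is the grip in N (left out, the last holds). Time passes only in rows, so rows that do not move let the fingers close. It gives the time, the measured TCP pose, the force and the opening at its end, in the units of the state.
- r.get_state(): the state, without advancing time (a new reading comes with each control period).
- r.capture(name): name is "scene" or "top" or "wrist"; returns (picture, depth): 480x640x3 uint8, red, green, blue; 480x640 float32, m along the optical axis (not along the pixel's ray), 0 where there is no reading.
- r.camera_info(name): a dict with "mtx" (3x3 intrinsics, pixels), "pose" (4x4, takes a point from camera to world coordinates). Camera axes: x right, y down, z forward; pixel columns grow to the right and rows downward; lengths in m; the calibration is good to about 2 mm. A picture is of the moment at which its call begins: read the wrist's pose just before it. camera_info takes no time and is no camera call; for the wrist camera it gives the pose at the moment of the call.
- r.close_job(): hands the job in, once; it reports no verdict.
The state is a dict: "time_s": time; "joints": joint angles; "qd": joint speeds; "joint_torque": joint torques, N m; "tcp_pos": TCP position; "eef_rot": TCP orientation; "contact_force": force on the tool from outside, world axes, zero at the start; "moment": the same for the moment, N m; "gripper_width": finger opening in m.
Only numpy, scipy, OpenCV 4.12 (cv2) and the standard library are available. Lean on these libraries where they do the work, as an engineer would, in place of code of your own. Each camera call takes 0.05 s, during which the arm holds its last target. There are 200 camera calls.

## Working session

There is one attempt and no reset: what is moved stays moved. The work goes in short steps, Python scripts to look and compute and a shell command to move; the robot and the scene stay as the last step left them, time stands still between calls to the robot, and variables do not carry over. Pictures are saved under pics/ and viewed, about 12 in all and at most 16, crops included, and the job is handed in when it is done.

```bash
ls; mkdir -p pics; cat > h.py <<'E'
import numpy as np, cv2
from plant import r
def cap(n):
    i=r.camera_info(n); im,d=r.capture(n); return im,d,np.array(i['mtx']),np.array(i['pose'])
def save(n,f):
    im,d,K,P=cap(n); cv2.imwrite('pics/'+f+'.png',im[:,:,::-1]); np.savez('pics/'+f+'.npz',im=im,d=d,K=K,P=P); return im,d,K,P
def cloud(d,K,P):
    v,u=np.mgrid[:d.shape[0],:d.shape[1]]
    p=np.stack([(u-K[0,2])/K[0,0]*d,(v-K[1,2])/K[1,1]*d,d],-1)
    return p@P[:3,:3].T+P[:3,3]
E
python3 - <<'E'
from h import *
print(r.get_state())
for n in ('top','scene'):
    im,d,K,P=save(n,n+'0'); print(n,K.tolist(),P.round(3).tolist())
E
```

```text
pics
{'time_s': 0.0, 'joints': array([ 8.29697055e+01,  2.05914694e+01,  6.32305026e-01, -1.97168145e-02,
       -7.01366991e+01, -1.65068971e+01]), 'qd': array([-0.02851716,  0.05098853, -0.02229233,  0.09189931,  0.04144545,
        0.03139996]), 'joint_torque': array([ 6.22399966e-04, -5.82716167e+01,  2.93058211e+01,  6.99704155e+00,
        7.15020869e-03, -1.42699992e-04]), 'tcp_pos': array([0.26939256, 0.61837902, 0.23661241]), 'eef_rot': array([ 1.79902821e+02, -9.46932739e-03, -2.35438984e+01]), 'contact_force': array([ 0.46446931, -0.62503617, -0.17319038]), 'moment': array([0.03403634, 0.02588312, 0.03346581]), 'gripper_width': 0.08757161132261351}
top [[584.6324596774658, 0.0, 318.6721496810012], [0.0, 584.6324596774658, 232.60742368628144], [0.0, 0.0, 1.0]] [[-0.02, -0.983, 0.181, 0.376], [-1.0, 0.021, 0.002, -0.016], [-0.006, -0.181, -0.983, 1.379], [0.0, 0.0, 0.0, 1.0]]
scene [[568.945041902829, 0.0, 315.45199368206613], [0.0, 568.945041902829, 242.50033794036716], [0.0, 0.0, 1.0]] [[-0.717, 0.501, -0.485, 1.14], [0.697, 0.497, -0.517, 0.584], [-0.018, -0.709, -0.705, 0.899], [0.0, 0.0, 0.0, 1.0]]
```

View pics/top0.png

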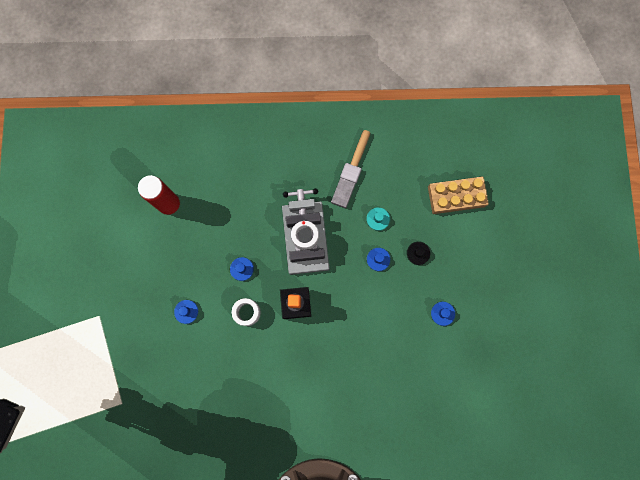

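View pics/scene0.png

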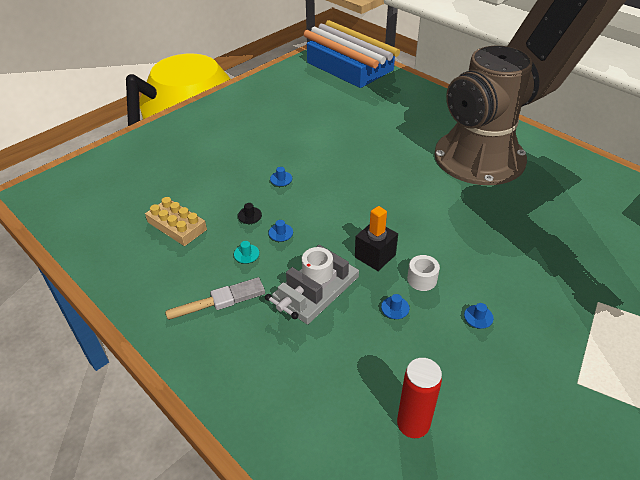

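Top view: four blue covers at (241,268), (187,312), (379,259), (444,313). One loose sleeve stands at (246,312), the stand with tool is at (295,302), and the sleeve in the vice is at (304,235) with its red dot near (303,223). The black and turquoise covers are decoys.

```bash
cat >> h.py <<'E'
def band(X,c,rad,z0,z1):
    m=(np.hypot(X[...,0]-c[0],X[...,1]-c[1])<rad)&(X[...,2]>z0)&(X[...,2]<z1); return m
def circ(p,R):
    from scipy.optimize import least_squares
    o=p.mean(0); s=least_squares(lambda q:np.hypot(*(p-q[:2]).T)-q[2],[*o,R],loss='soft_l1',f_scale=.001); return s.x
E
python3 - <<'E'
from h import *
for n in('top0','scene0'):
    f=np.load(f'pics/{n}.npz'); im,d=f['im'].astype(int),f['d']; X=cloud(d,f['K'],f['P'])
    print(n,'bench z',np.median(X[(X[...,0]>.4)&(X[...,0]<.8)&(abs(X[...,1])<.3)][:,2]))
    hsv=cv2.cvtColor(f['im'],cv2.COLOR_RGB2HSV)
    ok=(d>0)&(X[...,0]>.25)&(X[...,0]<.95)&(abs(X[...,1])<.5)
    def blobs(m,name):
        k,l,s,c=cv2.connectedComponentsWithStats((m&ok).astype(np.uint8))
        for i in range(1,k):
            if s[i,4]>=6:
                P=X[l==i]; z=np.percentile(P[:,2],95); t=P[P[:,2]>z-.006]
                mid=(t.min(0)+t.max(0))/2
                print(name,s[i,4],c[i].round(),'topz %.3f'%z,'top mid',mid[:2].round(4),'ext',np.ptp(t,0)[:2].round(3), 'mean',t.mean(0)[:2].round(4))
    h,sa,v=hsv[...,0],hsv[...,1],hsv[...,2]
    blobs((h>110)&(h<130)&(sa>150)&(v>60),'blue')
    blobs((h>5)&(h<14)&(sa>180)&(v>140)&(X[...,2]>.09),'orange')
    blobs(((h<5)|(h>174))&(sa>120)&(v>120)&(X[...,2]>.07)&(X[...,2]<.12),'red')
    w=(sa<40)&(v>150)&ok
    for c in ((.52,.09),(.62,.0)):pass
    blobs(w,'white')
E
```

```text
top0 bench z 0.000755592819181361
blue 7 [375. 254.] topz 0.039 top mid [ 0.5682 -0.144 ] ext [0.005 0.003] mean [ 0.5683 -0.1442]
blue 65 [383. 261.] topz 0.028 top mid [ 0.558  -0.1509] ext [0.01 0.02] mean [ 0.5574 -0.1518]
blue 6 [237. 260.] topz 0.014 top mid [0.5668 0.1824] ext [0.005 0.008] mean [0.567  0.1818]
blue 65 [247. 270.] topz 0.036 top mid [0.542  0.1655] ext [0.013 0.01 ] mean [0.5429 0.1629]
blue 21 [436. 306.] topz 0.016 top mid [ 0.4483 -0.2832] ext [0.016 0.017] mean [ 0.4487 -0.282 ]
blue 69 [191. 312.] topz 0.039 top mid [0.4496 0.2935] ext [0.02  0.009] mean [0.4498 0.292 ]
blue 23 [441. 314.] topz 0.038 top mid [ 0.4309 -0.292 ] ext [0.016 0.013] mean [ 0.4291 -0.2905]
blue 37 [451. 315.] topz 0.038 top mid [ 0.4306 -0.3029] ext [0.011 0.006] mean [ 0.4295 -0.3029]
orange 60 [294. 301.] topz 0.135 top mid [0.4619 0.043 ] ext [0.026 0.024] mean [0.4597 0.0424]
red 7 [303. 222.] topz 0.095 top mid [0.6378 0.0214] ext [0.003 0.005] mean [0.6374 0.0214]
white 527 [346. 182.] topz 0.023 top mid [ 0.7438 -0.0813] ext [0.106 0.07 ] mean [ 0.7531 -0.0838]
white 435 
[... 1162 characters left out ...]
.4441 0.1632]
white 721 [234. 293.] topz 0.021 top mid [ 0.7441 -0.0753] ext [0.106 0.07 ] mean [ 0.7504 -0.0773]
white 15 [275. 295.] topz 0.025 top mid [ 0.6981 -0.008 ] ext [0.004 0.017] mean [ 0.6985 -0.0097]
white 170 [283. 304.] topz 0.050 top mid [0.7115 0.0327] ext [0.03  0.057] mean [0.714  0.0329]
white 870 [599. 333.] topz 0.004 top mid [0.3296 0.4791] ext [0.159 0.042] mean [0.3109 0.485 ]
white 821 [424. 372.] topz 0.161 top mid [0.7093 0.3531] ext [0.052 0.052] mean [0.7093 0.3535]
white 1193 [160. 426.] topz -0.744 top mid [ 0.9169 -0.3768] ext [0.066 0.244] mean [ 0.915  -0.3893]
white 11 [171. 442.] topz -0.747 top mid [ 0.92  -0.317] ext [0.008 0.012] mean [ 0.9211 -0.3181]
```

```bash
cat >> h.py <<'E'
def to(x,y,z,yaw=None):
    s=r.get_state(); from scipy.spatial.transform import Rotation as Q
    M=Q.from_euler('xyz',s['eef_rot'],degrees=True).as_matrix()
    dl=M.T@(np.array([x,y,z])-s['tcp_pos'])/.025
    print('tcp',s['tcp_pos'].round(4),'rot',s['eef_rot'].round(2),'F',s['contact_force'].round(2),'w %.4f t %.2f'%(s['gripper_width'],s['time_s']))
    print('  need units xyz',dl.round(3),'yaw rows', None if yaw is None else round(-(((yaw-s['eef_rot'][2])+180)%360-180)/4,2))
E
python3 -m inch '[{"yaw":-1},{"yaw":-1},{"yaw":-1},{"yaw":-1},{"yaw":-1}]'
python3 -m inch '[{"yaw":-1},{"y":1},{"y":1},{"y":1},{"y":1}]'
python3 -c "
from h import *; to(.43,.04,.25,0)"; grep -c . h.py
```

```text
tcp [0.2694 0.6184 0.2367] rot [ 1.7992e+02 -1.0000e-02 -2.3540e+01] F [-0.96  0.03 -0.4 ] w 0.0878 t 0.10
  need units xyz [15.131 18.646 -0.502] yaw rows -5.89
21validation failed for argument at $[0]...
validation failed for argument at $[0]...
```

Rows need all four keys.

```bash

python3 -m inch '[{"x":0,"y":0,"z":0,"yaw":-1},{"x":0,"y":0,"z":0,"yaw":-1},{"x":0,"y":0,"z":0,"yaw":-1},{"x":0,"y":0,"z":0,"yaw":-1},{"x":0,"y":0,"z":0,"yaw":-1}]'
python3 -m inch '[{"x":0,"y":0,"z":0,"yaw":-1},{"x":0.3,"y":1,"z":0,"yaw":0},{"x":0.3,"y":1,"z":0,"yaw":0},{"x":0.3,"y":1,"z":0,"yaw":0},{"x":0.3,"y":1,"z":0,"yaw":0}]'
python3 -c "
from h import *; to(.43,.04,.25,0)"
```

```text
time_s: 0.52
tcp_pos: [0.2689, 0.6171, 0.2338]
eef_rot: [179.6, 0.1, -2.8]
contact_force: [-0.7, 0.3, 0.4]
gripper_width: 0.0877
time_s: 0.93
tcp_pos: [0.3003, 0.5175, 0.2294]
eef_rot: [179.3, 0.2, 1.9]
contact_force: [0.1, 0.2, -0.5]
gripper_width: 0.0875
tcp [0.3003 0.5175 0.2294] rot [179.28   0.24   1.9 ] F [ 0.13  0.22 -0.46] w 0.0875 t 0.93
  need units xyz [ 4.549 19.269 -0.6  ] yaw rows 0.47
```

```bash

python3 -m inch '[{"x":0.25,"y":1,"z":-0.05,"yaw":0},{"x":0.25,"y":1,"z":-0.05,"yaw":0},{"x":0.25,"y":1,"z":-0.05,"yaw":0},{"x":0.25,"y":1,"z":-0.05,"yaw":0},{"x":0.25,"y":1,"z":-0.05,"yaw":0}]'
python3 -m inch '[{"x":0.25,"y":1,"z":-0.05,"yaw":0},{"x":0.25,"y":1,"z":-0.05,"yaw":0},{"x":0.25,"y":1,"z":-0.05,"yaw":0},{"x":0.25,"y":1,"z":-0.05,"yaw":0},{"x":0.25,"y":1,"z":-0.05,"yaw":0}]'
python3 -m inch '[{"x":0.2,"y":1,"z":-0.05,"yaw":0},{"x":0.2,"y":1,"z":-0.05,"yaw":0},{"x":0.2,"y":1,"z":-0.05,"yaw":0},{"x":0.2,"y":1,"z":-0.05,"yaw":0},{"x":0.2,"y":1,"z":-0.05,"yaw":0}]'
python3 -m inch '[{"x":0,"y":1,"z":-0.05,"yaw":0},{"x":0,"y":1,"z":-0.05,"yaw":0},{"x":0,"y":1,"z":-0.05,"yaw":0},{"x":0,"y":1,"z":-0.05,"yaw":0},{"x":0,"y":0,"z":-0.05,"yaw":0}]'
python3 -c "
from h import *; to(.43,.04,.25,0);
im,d,K,P=save('wrist','w1'); print(P.round(3).tolist(),K[0,0]); to(.43,.04,.25,0)"
```

```text
time_s: 1.35
tcp_pos: [0.336, 0.386, 0.2348]
eef_rot: [179.0, 0.4, 1.9]
contact_force: [0.9, -0.3, 0.9]
gripper_width: 0.0882
time_s: 1.77
tcp_pos: [0.3713, 0.2546, 0.2422]
eef_rot: [178.9, 0.5, 2.0]
contact_force: [0.1, -0.9, 1.9]
gripper_width: 0.0875
time_s: 2.18
tcp_pos: [0.3999, 0.1235, 0.2503]
eef_rot: [178.9, 0.6, 2.0]
contact_force: [0.0, 0.1, 1.1]
gripper_width: 0.088
time_s: 2.6
tcp_pos: [0.4018, 0.0154, 0.2581]
eef_rot: [178.9, 0.6, 1.9]
contact_force: [-1.0, -0.3, -0.7]
gripper_width: 0.0876
tcp [0.4018 0.0154 0.2581] rot [178.88   0.64   1.88] F [-1.02 -0.29 -0.72] w 0.0876 t 2.60
  need units xyz [ 1.164 -0.953  0.292] yaw rows 0.47
[[0.034, -0.947, -0.321, 0.488], [-0.999, -0.026, -0.029, 0.021], [0.019, 0.322, -0.947, 0.404], [0.0, 0.0, 0.0, 1.0]] 377.7563203866793
tcp [0.4021 0.0165 0.2583] rot [178.9    0.61   1.84] F [-0.21  0.27  0.12] w 0.0881 t 2.65
  need units xyz [ 1.148 -0.91   0.303] yaw rows 0.46
```

View pics/w1.png

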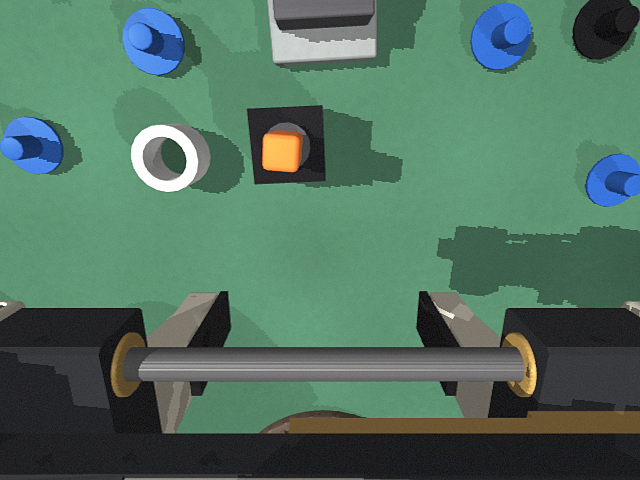

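Wrist view: tool handle top at (282,152), stand at (287,145), loose sleeve at (171,157), covers at (145,40), (35,145), (503,35) and (612,180). Now measuring from the cloud.

```bash
cat >> h.py <<'E'
def meas(f):
    f=np.load(f'pics/{f}.npz'); im,d=f['im'],f['d']; X=cloud(d,f['K'],f['P']); hsv=cv2.cvtColor(im,cv2.COLOR_RGB2HSV)
    h,s,v=[hsv[...,i] for i in range(3)]; ok=(d>0)&(X[...,2]>-.02); ok[300:]&=False
    print('bench z %.4f'%np.median(X[ok&(h>60)&(h<80)&(s>60)][:,2]))
    k,l,st,c=cv2.connectedComponentsWithStats((ok&(h>105)&(h<130)&(s>120)&(X[...,2]>.025)&(X[...,2]<.16)).astype(np.uint8))
    for i in range(1,k):
        P=X[l==i]
        if st[i,4]<40: continue
        zt=np.percentile(P[:,2],97); t=P[P[:,2]>zt-.004][:,:2].astype(np.float32)
        (x,y),R=cv2.minEnclosingCircle(t); print('knob px',c[i].round(),'zt %.4f'%zt,'c',round(x,4),round(y,4),'R %.4f'%R,'mean',t.mean(0).round(4))
    m=ok&(h>5)&(h<16)&(s>150)&(X[...,2]>.09)&(X[...,2]<.3); P=X[m]
    if len(P)>50:
        zt=np.percentile(P[:,2],97); t=P[P[:,2]>zt-.003][:,:2]; print('handle zt %.4f'%zt,cv2.minAreaRect((t*1000).astype(np.float32)))
    m=ok&(v<60)&(X[...,2]>.06)&(X[...,2]<.072); P=X[m]
    if len(P)>50: print('stand',cv2.minAreaRect((P[:,:2]*1000).astype(np.float32)),'z',np.median(P[:,2]))
    for nm,z0,z1 in(('loose',.038,.052),('vice',.084,.097)):
        k,l,st,c=cv2.connectedComponentsWithStats((ok&(s<50)&(v>120)&(X[...,2]>z0)&(X[...,2]<z1)).astype(np.uint8))
        for i in range(1,k):
            if st[i,4]>300 :
                P=X[l==i]; z=np.median(P[:,2]); t=(P[:,:2]*1000).astype(np.float32); (x,y),R=cv2.minEnclosingCircle(t)
                # inner edge: hull of outer, hole radius
                print(nm,c[i].round(),'z %.4f'%z,'outer c',round(x/1e3,4),round(y/1e3,4),'R %.1f'%R)
    m=ok&((h<6)|(h>172))&(s>110)&(X[...,2]>.084)&(X[...,2]<.097); 
    if m.sum()>3: print('red',X[m].mean(0).round(4),m.sum())
E
python3 -c "
from h import *; meas('w1')"
```

```text
bench z 0.0002
knob px [512.  32.] zt 0.0407 c 0.5627 -0.1502 R 0.0114 mean [ 0.5625 -0.15  ]
knob px [143.  37.] zt 0.0410 c 0.5461 0.1714 R 0.0111 mean [0.5463 0.1714]
knob px [ 17. 147.] zt 0.0411 c 0.4492 0.3008 R 0.0113 mean [0.4493 0.2997]
knob px [628. 184.] zt 0.0406 c 0.433 -0.2946 R 0.0110 mean [ 0.4327 -0.2924]
handle zt 0.1339 ((461.8628234863281, 44.08223342895508), (25.284317016601562, 25.411819458007812), 89.64080810546875)
stand ((498.9443359375, 35.3086051940918), (79.0782470703125, 155.75404357910156), 75.62149810791016) z 0.06557742530316318
loose [165. 157.] z 0.0444 outer c 0.4444 0.1593 R 31.1
```

```bash

python3 -m inch '[{"x":0.8,"y":-0.35,"z":0.7,"yaw":0.45},{"x":0.8,"y":-0.35,"z":0.7,"yaw":0},{"x":0.8,"y":-0.35,"z":0.7,"yaw":0},{"x":0,"y":0,"z":0.5,"yaw":0},{"x":0,"y":0,"z":-0.04,"yaw":0}]'
python3 -c "
from h import *; to(.462,.044,.096,-.3)"
```

```text
time_s: 3.07
tcp_pos: [0.4643, 0.0447, 0.1921]
eef_rot: [179.1, 0.3, -0.2]
contact_force: [-0.9, -0.2, -0.3]
gripper_width: 0.0878
tcp [0.4643 0.0447 0.1921] rot [179.08   0.29  -0.18] F [-0.9  -0.2  -0.32] w 0.0878 t 3.07
  need units xyz [-0.073 -0.035  3.846] yaw rows 0.03
```

```bash

python3 -m inch '[{"x":-0.04,"y":-0.04,"z":0.9,"yaw":0},{"x":-0.04,"y":0,"z":0.9,"yaw":0},{"x":0,"y":0,"z":0.9,"yaw":0},{"x":0,"y":0,"z":0.8,"yaw":0},{"x":0,"y":0,"z":-0.04,"yaw":0}]'
python3 -c "
from h import *; to(.462,.044,.096,-.3); save('wrist','w2'); meas('w2')"
```

```text
time_s: 3.48
tcp_pos: [0.4632, 0.0476, 0.1056]
eef_rot: [179.1, 0.1, 0.0]
contact_force: [-0.6, 0.1, -1.2]
gripper_width: 0.0872
tcp [0.4632 0.0476 0.1056] rot [1.7913e+02 1.0000e-01 0.0000e+00] F [-0.57  0.1  -1.23] w 0.0872 t 3.48
  need units xyz [-0.046  0.138  0.387] yaw rows 0.08
bench z 0.0002
knob px [ 94. 121.] zt 0.0407 c 0.5468 0.1715 R 0.0112 mean [0.5468 0.171 ]
handle zt 0.1058 ((474.556396484375, 44.02675247192383), (23.642850875854492, 2.301081418991089), 89.29851531982422)
stand ((520.445068359375, 31.135478973388672), (74.3323745727539, 151.37078857421875), 73.42285919189453) z 0.06554582273975243
loose [337.  35.] z 0.0448 outer c 0.592 0.0388 R 13.4
loose [135. 273.] z 0.0443 outer c 0.4481 0.1594 R 30.9
vice [392.  12.] z 0.0893 outer c 0.5915 0.0207 R 22.4
```

```bash

python3 -m inch '[{"x":-0.04,"y":0.14,"z":0.36,"yaw":0.05},{"x":0,"y":0,"z":-0.04,"yaw":0}]'
python3 -m inch '[{"x":0,"y":0,"z":-0.04,"yaw":0},{"x":0,"y":0,"z":-0.04,"yaw":0},{"x":0,"y":0,"z":-0.04,"yaw":0},{"x":0,"y":0,"z":-0.04,"yaw":0},{"x":0,"y":0,"z":-0.04,"yaw":0}]' -1 35
python3 -m inch '[{"x":0,"y":0,"z":-0.04,"yaw":0},{"x":0,"y":0,"z":-0.04,"yaw":0},{"x":0,"y":0,"z":-0.04,"yaw":0}]'
```

```text
time_s: 3.7
tcp_pos: [0.4644, 0.0453, 0.1017]
eef_rot: [179.2, -0.2, -0.1]
contact_force: [-0.6, 0.2, -0.0]
gripper_width: 0.0871
time_s: 4.12
tcp_pos: [0.4667, 0.0464, 0.1114]
eef_rot: [179.4, -0.6, -0.1]
contact_force: [0.4, -0.3, 0.4]
gripper_width: 0.0599
time_s: 4.37
tcp_pos: [0.467, 0.0465, 0.1154]
eef_rot: [179.4, -0.6, -0.1]
contact_force: [-0.1, -0.5, 0.9]
gripper_width: 0.0396
```

```bash

python3 -m inch '[{"x":-0.15,"y":0.05,"z":0.8,"yaw":0}]' 0 35
python3 -m inch '[{"x":0,"y":0,"z":0,"yaw":0}]'
python3 -m inch '[{"x":0,"y":0,"z":0,"yaw":0}]'
python3 -m inch '[{"x":0,"y":0,"z":0,"yaw":0}]'
python3 -c "
from h import *; to(.462,.044,.096,-.3)"
```

```text
time_s: 4.45
tcp_pos: [0.4665, 0.0464, 0.0984]
eef_rot: [179.6, -1.0, -0.0]
contact_force: [1.9, 0.9, -0.2]
gripper_width: 0.0421
time_s: 4.53
tcp_pos: [0.4641, 0.0454, 0.096]
eef_rot: [179.5, -0.7, -0.1]
contact_force: [-0.5, -1.0, -0.7]
gripper_width: 0.0433
time_s: 4.62
tcp_pos: [0.4644, 0.0455, 0.0963]
eef_rot: [179.5, -0.7, -0.0]
contact_force: [0.9, -0.1, 0.9]
gripper_width: 0.0437
time_s: 4.7
tcp_pos: [0.4642, 0.0453, 0.0965]
eef_rot: [179.4, -0.7, -0.0]
contact_force: [-0.4, -0.3, 0.1]
gripper_width: 0.0436
tcp [0.4642 0.0453 0.0965] rot [ 1.7943e+02 -6.9000e-01 -5.0000e-02] F [-0.36 -0.29  0.06] w 0.0436 t 4.70
  need units xyz [-0.09   0.053  0.018] yaw rows 0.06
```

```bash

python3 -m inch '[{"x":-0.07,"y":0.05,"z":0,"yaw":0},{"x":0,"y":0,"z":0,"yaw":0},{"x":0,"y":0,"z":0,"yaw":0},{"x":0,"y":0,"z":0,"yaw":0},{"x":0,"y":0,"z":0,"yaw":0}]' -1 35
python3 -m inch '[{"x":0,"y":0,"z":0,"yaw":0},{"x":0,"y":0,"z":0,"yaw":0}]'
python3 -c "
from h import *; to(.462,.044,.096,-.3)"
```

```text
time_s: 5.12
tcp_pos: [0.4634, 0.0445, 0.0983]
eef_rot: [179.5, -0.8, -0.0]
contact_force: [-0.2, -0.8, -3.3]
gripper_width: 0.0259
time_s: 5.28
tcp_pos: [0.4631, 0.0444, 0.0982]
eef_rot: [179.5, -0.8, -0.0]
contact_force: [0.9, 0.3, -1.8]
gripper_width: 0.0259
tcp [0.4631 0.0444 0.0982] rot [ 1.7947e+02 -7.7000e-01 -5.0000e-02] F [ 0.92  0.28 -1.82] w 0.0259 t 5.28
  need units xyz [-0.044  0.014  0.087] yaw rows 0.06
```

```bash

python3 -m inch '[{"x":0,"y":0,"z":-1,"yaw":0},{"x":0,"y":0,"z":-1,"yaw":0},{"x":0,"y":0,"z":-1,"yaw":0},{"x":0,"y":0,"z":-1,"yaw":0},{"x":0,"y":0,"z":-1,"yaw":0}]'
python3 -m inch '[{"x":1,"y":0.3,"z":-0.5,"yaw":0},{"x":1,"y":0.3,"z":0,"yaw":0},{"x":0.6,"y":0.3,"z":0,"yaw":0},{"x":0,"y":0,"z":0,"yaw":0},{"x":0,"y":0,"z":0,"yaw":0}]'
python3 -c "
from h import *; to(.53,.02,.235,-.3); save('wrist','w3'); to(.53,.02,.235,-.3); meas('w3')"
```

```text
time_s: 5.7
tcp_pos: [0.4566, 0.0435, 0.2211]
eef_rot: [179.1, 0.1, -0.1]
contact_force: [0.2, 0.6, -1.7]
gripper_width: 0.0258
time_s: 6.12
tcp_pos: [0.5258, 0.021, 0.2419]
eef_rot: [179.4, -0.5, -0.0]
contact_force: [-0.0, 0.1, -2.6]
gripper_width: 0.0262
tcp [0.5258 0.021  0.2419] rot [ 1.7937e+02 -5.1000e-01 -2.0000e-02] F [-0.04  0.14 -2.6 ] w 0.0262 t 6.12
  need units xyz [0.165 0.038 0.279] yaw rows 0.07
tcp [0.5256 0.0211 0.2418] rot [179.36  -0.51   0.  ] F [ 0.15  0.55 -2.76] w 0.0258 t 6.17
  need units xyz [0.174 0.042 0.274] yaw rows 0.08
bench z 0.0002
knob px [503. 174.] zt 0.0407 c 0.5629 -0.1507 R 0.0110 mean [ 0.5633 -0.1502]
knob px [161. 192.] zt 0.0410 c 0.5465 0.1717 R 0.0110 mean [0.5469 0.1711]
knob px [ 47. 287.] zt 0.0408 c 0.4497 0.3005 R 0.0114 mean [0.45   0.2996]
knob px [621. 294.] zt 0.0403 c 0.4373 -0.2947 R 0.0101 mean [ 0.4393 -0.294 ]
handle zt 0.2418 ((537.3198852539062, 20.350194931030273), (23.16960906982422, 1.9728518724441528), 89.80624389648438)
stand ((552.8938598632812, 27.635940551757812), (85.88343811035156, 197.45269775390625), 83.18734741210938) z 0.0654853185822144
loose [314.  39.] z 0.0485 outer c 0.6739 0.0256 R 10.1
loose [182. 281.] z 0.0443 outer c 0.4454 0.1586 R 30.8
vice [322. 117.] z 0.0894 outer c 0.6125 0.02 R 30.9
red [0.6383 0.0225 0.0903] 88
```

View pics/w3.png

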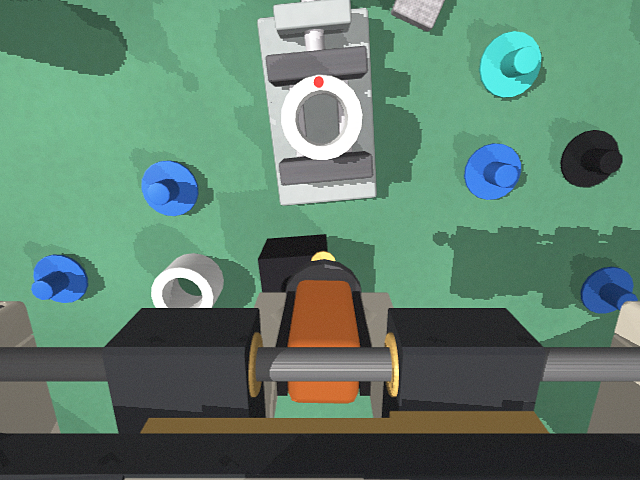

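Wrist view: bore ring centred at (321,117), red dot at (318,82), blade visible at (323,257). I'll measure the blade's offset from this.

```bash
cat >> h.py <<'E'
from scipy.spatial.transform import Rotation as Q
RM=lambda rot:Q.from_euler('xyz',rot,degrees=True).as_matrix()
TV=RM([179.47,-.77,-.05]).T@(np.array([.462,.0441,.011])-np.array([.4631,.0444,.0982]))
B=np.array([.6125,.020,.090]); A0=5.5
def tip():
    s=r.get_state(); return s['tcp_pos']+RM(s['eef_rot'])@TV, s
def arc(step=10,n=5,R=.0165,comp=.004):
    t,s=tip(); d=t-B; rad=np.hypot(d[0],d[1]); a=np.degrees(np.arctan2(d[1],d[0]))
    c=-(t[2]+.020-rad-.090)
    print('tip',t.round(4),'rad %.2f ang %.1f (from dot %.1f) comp %.2f mm'%(rad*1e3,a,(A0-a)%360,c*1e3),'rot',s['eef_rot'].round(2),'F',s['contact_force'].round(2),'t %.2f'%s['time_s'])
    M=RM(s['eef_rot']); p=t.copy()
    for i in range(1,n+1):
        th=np.radians(a-step*i); g=B+[R*np.cos(th),R*np.sin(th),-(.020-R)-comp]
        u=M.T@(g-p)/.025; print('  row',u.round(3)); p=g
def totip(x,y,z):
    t,s=tip(); print('tip',t.round(4),'rot',s['eef_rot'].round(2),'F',s['contact_force'].round(2),'units',(RM(s['eef_rot']).T@(np.array([x,y,z])-t)/.025).round(3))
E
python3 -c "
from h import *
f=np.load('pics/w3.npz'); X=cloud(f['d'],f['K'],f['P']); hsv=cv2.cvtColor(f['im'],cv2.COLOR_RGB2HSV)
m=np.zeros((480,640),bool); m[245:275,300:345]=1; m&=(hsv[...,0]>17)&(hsv[...,0]<35)&(hsv[...,1]>100)
P=X[m]; print(m.sum(),P.min(0).round(4),P.max(0).round(4),P.mean(0).round(4))
totip(.6289,.0216,.105)"
```

```text
153 [ 0.4654  0.0049 -0.0011] [0.6097 0.0297 0.3894] [0.5271 0.02   0.1583]
tip [0.5241 0.0207 0.1546] rot [179.36  -0.51   0.  ] F [ 0.15  0.55 -2.76] units [ 4.174 -0.06   2.021]
```

```bash

python3 -m inch '[{"x":1,"y":0,"z":0.2,"yaw":0},{"x":1,"y":0,"z":0.3,"yaw":0},{"x":1,"y":0,"z":0.3,"yaw":0},{"x":0.9,"y":-0.05,"z":0.3,"yaw":0},{"x":0,"y":0,"z":0,"yaw":0}]'
python3 -c "
from h import *
totip(.6289,.0216,.105)
save('wrist','w4');meas('w4')"
```

```text
time_s: 6.58
tcp_pos: [0.6221, 0.0234, 0.2137]
eef_rot: [179.4, -0.4, 0.1]
contact_force: [0.9, -0.2, -2.0]
gripper_width: 0.0261
tip [0.6204 0.023  0.1265] rot [ 1.7942e+02 -4.0000e-01  1.2000e-01] F [ 0.91 -0.17 -2.  ] units [0.333 0.049 0.861]
bench z 0.0002
knob px [504. 281.] zt 0.0408 c 0.5635 -0.1505 R 0.0111 mean [ 0.5638 -0.15  ]
knob px [166. 293.] zt 0.0407 c 0.5484 0.1711 R 0.0108 mean [0.5521 0.1709]
handle zt 0.2135 ((633.5631713867188, 22.501615524291992), (23.655153274536133, 2.1432852745056152), 88.890869140625)
loose [313. 108.] z 0.0463 outer c 0.7208 0.0299 R 29.6
loose [318. 165.] z 0.0485 outer c 0.6716 0.0253 R 11.0
vice [326. 238.] z 0.0894 outer c 0.613 0.0197 R 31.0
red [0.6383 0.0225 0.0903] 77
```

```bash

python3 -m inch '[{"x":0.3,"y":0.05,"z":0.4,"yaw":0},{"x":0,"y":0,"z":0.4,"yaw":0},{"x":0,"y":0,"z":0,"yaw":0}]'
python3 -c "
from h import *
totip(.6289,.0216,.090)"
```

```text
time_s: 6.88
tcp_pos: [0.6261, 0.0225, 0.1924]
eef_rot: [179.4, -0.3, 0.1]
contact_force: [-0.3, -0.2, -2.0]
gripper_width: 0.0258
tip [0.6242 0.0221 0.1052] rot [ 1.7943e+02 -2.5000e-01  1.5000e-01] F [-0.26 -0.24 -1.96] units [0.184 0.015 0.611]
```

```bash

python3 -m inch '[{"x":0.22,"y":0,"z":0.25,"yaw":0},{"x":0.05,"y":0,"z":0.2,"yaw":0},{"x":0,"y":0,"z":0,"yaw":0}]'
python3 -c "
from h import *
totip(.6289,.0216,.0825); arc()"
```

```text
time_s: 7.13
tcp_pos: [0.6318, 0.0226, 0.1804]
eef_rot: [179.4, -0.2, 0.2]
contact_force: [-0.0, -0.1, -2.0]
gripper_width: 0.0266
tip [0.6298 0.0223 0.0933] rot [179.44  -0.23   0.19] F [-0.03 -0.12 -2.01] units [-0.039  0.022  0.43 ]
tip [0.6298 0.0223 0.0933] rad 17.48 ang 7.4 (from dot 358.1) comp -5.77 mm rot [179.44  -0.23   0.19] F [-0.03 -0.12 -2.01] t 7.13
  row [-0.036  0.116  0.431]
  row [-0.016  0.114  0.001]
  row [-0.035  0.11   0.001]
  row [-0.054  0.102  0.001]
  row [-0.07   0.091  0.001]
```

```bash

python3 -m inch '[{"x":-0.04,"y":0,"z":0.2,"yaw":0},{"x":0,"y":0,"z":0.18,"yaw":0},{"x":0,"y":0,"z":0,"yaw":0}]'
python3 -c "
from h import *
arc()"
```

```text
time_s: 7.38
tcp_pos: [0.6305, 0.0225, 0.1708]
eef_rot: [179.4, -0.3, 0.2]
contact_force: [-0.4, 1.3, -0.2]
gripper_width: 0.0257
tip [0.6287 0.0222 0.0837] rad 16.29 ang 7.6 (from dot 357.9) comp 2.64 mm rot [179.45  -0.28   0.2 ] F [-0.39  1.31 -0.2 ] t 7.38
  row [0.013 0.113 0.047]
  row [-0.015  0.114  0.001]
  row [-0.035  0.11   0.001]
  row [-0.053  0.102  0.001]
  row [-0.07   0.091  0.001]
```

```bash

python3 -m inch '[{"x":0,"y":0.11,"z":0.04,"yaw":0},{"x":-0.02,"y":0.11,"z":0,"yaw":0},{"x":-0.04,"y":0.11,"z":0,"yaw":0}]'
python3 -c "
from h import *
arc()"
```

```text
time_s: 7.63
tcp_pos: [0.6288, 0.0147, 0.1703]
eef_rot: [179.5, -0.3, 0.2]
contact_force: [-0.4, 1.7, -0.6]
gripper_width: 0.0261
tip [0.627  0.0145 0.0831] rad 15.51 ang -20.9 (from dot 26.4) comp 2.39 mm rot [179.51  -0.3    0.24] F [-0.35  1.74 -0.6 ] t 7.63
  row [-0.014  0.117  0.026]
  row [-0.068  0.093  0.   ]
  row [-0.083  0.08   0.   ]
  row [-0.095  0.064  0.   ]
  row [-0.105  0.047 -0.   ]
```

```bash

python3 -m inch '[{"x":-0.01,"y":0.12,"z":0.05,"yaw":0},{"x":-0.06,"y":0.1,"z":0.02,"yaw":0},{"x":-0.08,"y":0.085,"z":0.01,"yaw":0},{"x":-0.09,"y":0.07,"z":0,"yaw":0}]'
python3 -c "
from h import *
arc()"
```

```text
time_s: 7.97
tcp_pos: [0.624, 0.0059, 0.1696]
eef_rot: [179.7, -0.6, 0.2]
contact_force: [0.5, 4.3, 0.9]
gripper_width: 0.0261
tip [0.6226 0.0059 0.0824] rad 17.34 ang -54.4 (from dot 59.9) comp 4.94 mm rot [179.7   -0.56   0.24] F [0.54 4.35 0.91] t 7.97
  row [-0.119  0.031 -0.005]
  row [-0.108  0.04  -0.001]
  row [-0.113  0.021 -0.001]
  row [-0.115  0.001 -0.001]
  row [-0.113 -0.019 -0.001]
```

```bash

python3 -m inch '[{"x":-0.12,"y":0.03,"z":0,"yaw":0},{"x":-0.11,"y":0.03,"z":0,"yaw":0},{"x":-0.115,"y":0.015,"z":0,"yaw":0},{"x":-0.115,"y":0,"z":0,"yaw":0}]'
python3 -c "
from h import *
arc()"
```

```text
time_s: 8.3
tcp_pos: [0.6138, 0.0033, 0.1711]
eef_rot: [179.7, -0.9, 0.2]
contact_force: [2.1, 2.5, 0.2]
gripper_width: 0.026
tip [0.6128 0.0034 0.0839] rad 16.61 ang -88.9 (from dot 94.4) comp 2.74 mm rot [179.71  -0.88   0.25] F [2.13 2.46 0.24] t 8.30
  row [-0.116 -0.013  0.053]
  row [-0.112 -0.028 -0.002]
  row [-0.105 -0.047 -0.002]
  row [-0.095 -0.065 -0.002]
  row [-0.083 -0.08  -0.002]
```

```bash

python3 -m inch '[{"x":-0.12,"y":-0.01,"z":0.05,"yaw":0},{"x":-0.115,"y":-0.03,"z":0.015,"yaw":0},{"x":-0.11,"y":-0.045,"z":0.015,"yaw":0},{"x":-0.1,"y":-0.065,"z":0.015,"yaw":0}]'
python3 -c "
from h import *
arc()"
```

```text
time_s: 8.63
tcp_pos: [0.6034, 0.0068, 0.1696]
eef_rot: [179.7, -1.2, 0.3]
contact_force: [3.0, 0.4, 0.7]
gripper_width: 0.0255
tip [0.6029 0.0068 0.0824] rad 16.34 ang -126.1 (from dot 131.6) comp 3.92 mm rot [179.68  -1.15   0.28] F [2.95 0.36 0.67] t 8.63
  row [-0.09  -0.071 -0.005]
  row [-0.072 -0.09  -0.002]
  row [-0.055 -0.101 -0.002]
  row [-0.037 -0.109 -0.001]
  row [-0.017 -0.114 -0.001]
```

```bash

python3 -m inch '[{"x":-0.09,"y":-0.07,"z":0.01,"yaw":0},{"x":-0.075,"y":-0.09,"z":0.01,"yaw":0},{"x":-0.06,"y":-0.1,"z":0.01,"yaw":0},{"x":-0.04,"y":-0.11,"z":0.01,"yaw":0}]'
python3 -c "
from h import *
arc()"
```

```text
time_s: 8.97
tcp_pos: [0.5968, 0.0158, 0.1692]
eef_rot: [179.6, -1.3, 0.3]
contact_force: [4.7, -1.6, 0.8]
gripper_width: 0.026
tip [0.5965 0.0157 0.082 ] rad 16.57 ang -164.9 (from dot 170.4) comp 4.55 mm rot [179.58  -1.27   0.31] F [ 4.72 -1.63  0.77] t 8.97
  row [-0.016 -0.114 -0.021]
  row [ 0.    -0.115 -0.001]
  row [ 0.02  -0.113 -0.   ]
  row [ 0.04  -0.108  0.   ]
  row [ 0.058 -0.099  0.001]
```

```bash

python3 -m inch '[{"x":-0.015,"y":-0.115,"z":-0.01,"yaw":0},{"x":0,"y":-0.115,"z":0,"yaw":0},{"x":0.02,"y":-0.115,"z":0,"yaw":0},{"x":0.035,"y":-0.11,"z":0,"yaw":0}]'
python3 -c "
from h import *
arc()"
```

```text
time_s: 9.3
tcp_pos: [0.5966, 0.0268, 0.1692]
eef_rot: [179.4, -1.1, 0.3]
contact_force: [1.6, -4.5, 1.7]
gripper_width: 0.0264
tip [0.5961 0.0264 0.082 ] rad 17.63 ang 158.6 (from dot 206.9) comp 5.61 mm rot [179.41  -1.13   0.32] F [ 1.63 -4.53  1.74] t 9.30
  row [ 0.094 -0.086 -0.018]
  row [ 0.069 -0.092  0.   ]
  row [ 0.084 -0.079  0.001]
  row [ 0.096 -0.063  0.001]
  row [ 0.106 -0.045  0.002]
```

```bash

python3 -m inch '[{"x":0.09,"y":-0.085,"z":-0.01,"yaw":0},{"x":0.075,"y":-0.09,"z":0,"yaw":0},{"x":0.09,"y":-0.075,"z":0,"yaw":0},{"x":0.1,"y":-0.06,"z":0,"yaw":0}]'
python3 -c "
from h import *
arc()"
```

```text
time_s: 9.63
tcp_pos: [0.6035, 0.0344, 0.1683]
eef_rot: [179.3, -0.8, 0.3]
contact_force: [-0.9, -3.4, 1.2]
gripper_width: 0.0258
tip [0.6025 0.0338 0.0811] rad 17.04 ang 126.1 (from dot 239.4) comp 5.97 mm rot [179.28  -0.77   0.3 ] F [-0.91 -3.4   1.18] t 9.63
  row [ 0.112 -0.041 -0.057]
  row [ 0.108 -0.041  0.001]
  row [ 0.113 -0.022  0.001]
  row [ 0.115 -0.002  0.002]
  row [0.114 0.018 0.002]
```

```bash

python3 -m inch '[{"x":0.11,"y":-0.04,"z":-0.04,"yaw":0},{"x":0.115,"y":-0.04,"z":-0.01,"yaw":0},{"x":0.12,"y":-0.02,"z":0,"yaw":0},{"x":0.12,"y":0,"z":0,"yaw":0}]'
python3 -c "
from h import *
arc()"
```

```text
time_s: 9.97
tcp_pos: [0.6136, 0.0368, 0.168]
eef_rot: [179.2, -0.4, 0.3]
contact_force: [-2.3, -2.0, 0.4]
gripper_width: 0.0257
tip [0.6119 0.0361 0.0808] rad 16.14 ang 92.0 (from dot 273.5) comp 5.36 mm rot [179.21  -0.4    0.26] F [-2.34 -1.97  0.43] t 9.97
  row [ 0.115 -0.007 -0.068]
  row [0.112 0.026 0.001]
  row [0.106 0.045 0.001]
  row [0.096 0.063 0.002]
  row [0.084 0.079 0.002]
```

```bash

python3 -m inch '[{"x":0.12,"y":-0.01,"z":-0.045,"yaw":0},{"x":0.12,"y":0.025,"z":-0.01,"yaw":0},{"x":0.11,"y":0.045,"z":0,"yaw":0},{"x":0.1,"y":0.06,"z":0,"yaw":0}]'
python3 -c "
from h import *
arc()"
```

```text
time_s: 10.3
tcp_pos: [0.624, 0.034, 0.1681]
eef_rot: [179.2, -0.1, 0.2]
contact_force: [-4.8, -0.5, 0.2]
gripper_width: 0.0261
tip [0.6219 0.0333 0.081 ] rad 16.28 ang 54.7 (from dot 310.8) comp 5.33 mm rot [ 1.7922e+02 -1.2000e-01  2.2000e-01] F [-4.83 -0.49  0.2 ] t 10.30
  row [ 0.093  0.068 -0.061]
  row [0.073 0.089 0.001]
  row [0.057 0.1   0.001]
  row [0.038 0.108 0.002]
  row [0.019 0.113 0.002]
```

```bash

python3 -m inch '[{"x":0.095,"y":0.07,"z":-0.035,"yaw":0},{"x":0.08,"y":0.09,"z":-0.01,"yaw":0},{"x":0.06,"y":0.1,"z":0,"yaw":0},{"x":0.04,"y":0.11,"z":0,"yaw":0}]'
python3 -c "
from h import *
arc()"
```

```text
time_s: 10.63
tcp_pos: [0.631, 0.0251, 0.1687]
eef_rot: [179.3, -0.0, 0.2]
contact_force: [-3.2, 2.5, 0.2]
gripper_width: 0.0257
tip [0.6288 0.0246 0.0815] rad 16.90 ang 15.8 (from dot 349.7) comp 5.37 mm rot [ 1.7933e+02 -1.0000e-02  2.1000e-01] F [-3.19  2.52  0.17] t 10.63
  row [ 0.006  0.118 -0.038]
  row [0.001 0.115 0.001]
  row [-0.019  0.114  0.001]
  row [-0.038  0.109  0.001]
  row [-0.056  0.1    0.001]
```

```bash

python3 -m inch '[{"x":0.01,"y":0.12,"z":-0.02,"yaw":0},{"x":0,"y":0.115,"z":0,"yaw":0},{"x":-0.02,"y":0.11,"z":0,"yaw":0}]'
python3 -c "
from h import *
arc()"
python3 -m inch '[{"x":0,"y":0,"z":-0.5,"yaw":0},{"x":0,"y":0,"z":-1,"yaw":0},{"x":0,"y":0,"z":-1,"yaw":0},{"x":0,"y":0,"z":-0.3,"yaw":0},{"x":0,"y":0,"z":0,"yaw":0}]'
python3 -c "
from h import *
arc(n=0); to(.4631,.0444,.0982,0)"
```

```text
time_s: 10.88
tcp_pos: [0.6317, 0.0168, 0.1695]
eef_rot: [179.4, -0.1, 0.2]
contact_force: [-2.6, 3.4, 0.7]
gripper_width: 0.0261
tip [0.6296 0.0164 0.0823] rad 17.45 ang -11.8 (from dot 17.3) comp 5.11 mm rot [ 1.7944e+02 -1.2000e-01  2.0000e-01] F [-2.64  3.43  0.75] t 10.88
  row [-0.071  0.102 -0.005]
  row [-0.052  0.102  0.001]
  row [-0.069  0.092  0.001]
  row [-0.084  0.078  0.001]
  row [-0.096  0.063  0.   ]
time_s: 11.3
tcp_pos: [0.6334, 0.0153, 0.2408]
eef_rot: [179.4, -0.3, 0.1]
contact_force: [-0.7, 0.3, -3.4]
gripper_width: 0.0262
tip [0.6316 0.0149 0.1537] rad 19.74 ang -15.1 (from dot 20.6) comp -63.92 mm rot [ 1.7939e+02 -3.1000e-01  1.4000e-01] F [-0.67  0.26 -3.38] t 11.30
tcp [0.6334 0.0153 0.2408] rot [ 1.7939e+02 -3.1000e-01  1.4000e-01] F [-0.67  0.26 -3.38] w 0.0262 t 11.30
  need units xyz [-6.838 -1.241  5.656] yaw rows 0.04
```

```bash

python3 -m inch '[{"x":-1,"y":-0.2,"z":0,"yaw":0},{"x":-1,"y":-0.2,"z":0,"yaw":0},{"x":-1,"y":-0.2,"z":0,"yaw":0},{"x":-1,"y":-0.2,"z":0,"yaw":0},{"x":-1,"y":-0.2,"z":0,"yaw":0}]'
python3 -m inch '[{"x":-0.9,"y":-0.2,"z":0.3,"yaw":0},{"x":-0.85,"y":0,"z":0.3,"yaw":0},{"x":0,"y":0,"z":0,"yaw":0},{"x":0,"y":0,"z":0,"yaw":0}]'
python3 -c "
from h import *
totip(.462,.0441,.011)"
```

```text
time_s: 11.72
tcp_pos: [0.5084, 0.0391, 0.2332]
eef_rot: [179.3, -0.3, -0.1]
contact_force: [-0.2, 1.3, -1.1]
gripper_width: 0.0258
time_s: 12.05
tcp_pos: [0.4575, 0.0433, 0.2138]
eef_rot: [179.4, -0.3, -0.0]
contact_force: [0.7, -0.5, -2.0]
gripper_width: 0.0256
tip [0.4557 0.0429 0.1266] rot [ 1.7941e+02 -3.1000e-01 -4.0000e-02] F [ 0.73 -0.47 -1.98] units [ 0.227 -0.096  4.625]
```

```bash

python3 -m inch '[{"x":0.2,"y":-0.1,"z":0.5,"yaw":0},{"x":0.05,"y":0,"z":0.8,"yaw":0},{"x":0,"y":0,"z":0,"yaw":0}]'
python3 -c "
from h import *
totip(.462,.0441,.011)"
```

```text
time_s: 12.3
tcp_pos: [0.4653, 0.0456, 0.1803]
eef_rot: [179.5, -0.5, -0.0]
contact_force: [-0.2, -0.4, -2.6]
gripper_width: 0.0257
tip [0.4637 0.0454 0.0931] rot [ 1.795e+02 -4.900e-01 -1.000e-02] F [-0.16 -0.36 -2.64] units [-0.097  0.023  3.283]
```

```bash

python3 -m inch '[{"x":-0.1,"y":0.03,"z":0.6,"yaw":0},{"x":0,"y":0,"z":0.6,"yaw":0},{"x":0,"y":0,"z":0,"yaw":0}]'
python3 -c "
from h import *
totip(.462,.0441,.011)"
```

```text
time_s: 12.55
tcp_pos: [0.4654, 0.0444, 0.15]
eef_rot: [179.5, -0.6, -0.0]
contact_force: [-0.6, 0.3, -2.7]
gripper_width: 0.0256
tip [0.4639 0.0441 0.0628] rot [ 1.7946e+02 -5.6000e-01 -4.0000e-02] F [-0.56  0.32 -2.75] units [-0.097 -0.02   2.072]
```

```bash

python3 -m inch '[{"x":-0.12,"y":0,"z":0.5,"yaw":0},{"x":-0.02,"y":0,"z":0.6,"yaw":0},{"x":0,"y":0,"z":0.5,"yaw":0},{"x":0,"y":0,"z":0,"yaw":0}]'
python3 -c "
from h import *
totip(.462,.0441,.011)"
```

```text
time_s: 12.88
tcp_pos: [0.466, 0.0443, 0.1121]
eef_rot: [179.4, -0.7, -0.0]
contact_force: [-0.8, -0.8, -2.7]
gripper_width: 0.0265
tip [0.4648 0.0439 0.0249] rot [ 1.7944e+02 -7.4000e-01 -4.0000e-02] F [-0.83 -0.76 -2.68] units [-0.119 -0.012  0.555]
```

```bash

python3 -m inch '[{"x":-0.15,"y":0,"z":0.3,"yaw":0},{"x":-0.03,"y":0,"z":0.2,"yaw":0},{"x":0,"y":0,"z":0,"yaw":0}]'
python3 -c "
from h import *
totip(.462,.0441,.011)"
```

```text
time_s: 13.13
tcp_pos: [0.4635, 0.0446, 0.1011]
eef_rot: [179.5, -0.9, -0.0]
contact_force: [0.1, 0.0, -2.0]
gripper_width: 0.026
tip [0.4626 0.0443 0.0139] rot [ 1.7946e+02 -8.9000e-01 -4.0000e-02] F [ 0.08  0.   -1.97] units [-0.025  0.005  0.115]
```

```bash

python3 -m inch '[{"x":-0.02,"y":0,"z":0.12,"yaw":0},{"x":0,"y":0,"z":0.01,"yaw":0}]'
python3 -c "
from h import *
totip(.462,.0441,.011)"
```

```text
time_s: 13.3
tcp_pos: [0.4636, 0.0448, 0.0986]
eef_rot: [179.5, -1.0, -0.0]
contact_force: [-0.0, 0.2, -2.2]
gripper_width: 0.026
tip [0.4628 0.0446 0.0114] rot [ 1.7949e+02 -9.7000e-01 -2.0000e-02] F [-0.02  0.24 -2.16] units [-0.034  0.019  0.016]
```

```bash

python3 -m inch '[{"x":-0.02,"y":0,"z":0.03,"yaw":0},{"x":0,"y":0,"z":0.01,"yaw":0}]'
python3 -m inch '[{"x":0,"y":0,"z":0.02,"yaw":0},{"x":0,"y":0,"z":0,"yaw":0}]'
```

```text
time_s: 13.47
tcp_pos: [0.4637, 0.0451, 0.0983]
eef_rot: [179.5, -1.0, -0.0]
contact_force: [-0.8, -0.3, -1.6]
gripper_width: 0.0257
time_s: 13.63
tcp_pos: [0.464, 0.0452, 0.0983]
eef_rot: [179.5, -1.1, 0.0]
contact_force: [-0.4, 0.9, -2.2]
gripper_width: 0.0258
```

```bash

python3 -m inch '[{"x":0,"y":0,"z":0,"yaw":0},{"x":0,"y":0,"z":0,"yaw":0},{"x":0,"y":0,"z":0,"yaw":0},{"x":0,"y":0,"z":0,"yaw":0},{"x":0,"y":0,"z":0,"yaw":0}]' 0.1 35
python3 -m inch '[{"x":0,"y":0,"z":-0.8,"yaw":0},{"x":0,"y":0,"z":-1,"yaw":0},{"x":0,"y":0,"z":-1,"yaw":0},{"x":0,"y":0,"z":-1,"yaw":0},{"x":0,"y":0,"z":-0.8,"yaw":0}]'
python3 -m inch '[{"x":-1,"y":0,"z":-0.5,"yaw":0},{"x":-1,"y":0,"z":0,"yaw":0},{"x":0,"y":0,"z":0,"yaw":0}]'
python3 -c "
from h import *
save('wrist','w5'); meas('w5'); to(.5465,.1715,.2)"
```

```text
time_s: 14.05
tcp_pos: [0.4652, 0.0457, 0.0993]
eef_rot: [179.6, -1.2, 0.0]
contact_force: [0.3, -0.4, 0.0]
gripper_width: 0.0472
time_s: 14.47
tcp_pos: [0.4596, 0.045, 0.214]
eef_rot: [179.3, -0.6, -0.0]
contact_force: [0.9, 0.3, 0.9]
gripper_width: 0.0484
time_s: 14.72
tcp_pos: [0.4109, 0.0459, 0.2313]
eef_rot: [179.5, -1.1, -0.1]
contact_force: [-0.2, -0.7, 0.0]
gripper_width: 0.0483
bench z 0.0002
knob px [558.  38.] zt 0.0408 c 0.5626 -0.1504 R 0.0110 mean [ 0.5626 -0.1499]
knob px [169.  60.] zt 0.0409 c 0.5463 0.1716 R 0.0109 mean [0.5463 0.1713]
knob px [ 39. 178.] zt 0.0408 c 0.4492 0.3005 R 0.0111 mean [0.4494 0.2998]
handle zt 0.1335 ((462.90802001953125, 44.35955810546875), (25.306249618530273, 24.71977424621582), 89.6783676147461)
stand ((503.0980224609375, 34.474884033203125), (78.9629135131836, 164.3589630126953), 75.98593139648438) z 0.0655601371795273
loose [193. 183.] z 0.0444 outer c 0.4445 0.1592 R 31.0
tcp [0.4127 0.0464 0.2317] rot [ 1.7948e+02 -1.1400e+00 -1.0000e-02] F [1.01 0.26 1.  ] w 0.0480 t 14.77
  need units xyz [ 5.325 -5.016  1.33 ] yaw rows None
```

View pics/w5.png

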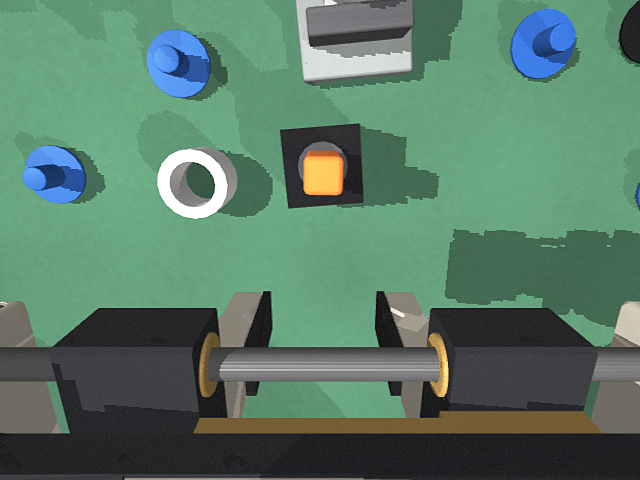

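Tool stands upright on the stand (handle at (323,172)), covers undisturbed. Next: the cover at (0.546, 0.171).

```bash

python3 -m inch '[{"x":1,"y":-1,"z":0,"yaw":0},{"x":1,"y":-1,"z":0,"yaw":0},{"x":1,"y":-1,"z":0.4,"yaw":0},{"x":1,"y":-1,"z":0.5,"yaw":0},{"x":1,"y":-0.8,"z":0.5,"yaw":0}]'
python3 -m inch '[{"x":0,"y":0,"z":0.9,"yaw":0},{"x":0,"y":0,"z":0.9,"yaw":0},{"x":0,"y":0,"z":0.9,"yaw":0},{"x":0,"y":0,"z":0,"yaw":0}]'
python3 -c "
from h import *
to(.5463,.1716,.027,0)"
```

```text
time_s: 15.18
tcp_pos: [0.5423, 0.1688, 0.2026]
eef_rot: [179.9, -1.7, -0.0]
contact_force: [-0.4, -0.1, 1.3]
gripper_width: 0.0482
time_s: 15.52
tcp_pos: [0.5511, 0.1734, 0.1265]
eef_rot: [179.7, -1.6, 0.1]
contact_force: [-1.0, 0.4, -0.5]
gripper_width: 0.0483
tcp [0.5511 0.1734 0.1265] rot [ 1.7967e+02 -1.5600e+00  1.2000e-01] F [-1.    0.38 -0.46] w 0.0483 t 15.52
  need units xyz [-0.301  0.049  3.973] yaw rows 0.03
```

```bash

python3 -m inch '[{"x":-0.3,"y":0.03,"z":0.8,"yaw":0},{"x":-0.05,"y":0,"z":0.9,"yaw":0},{"x":-0.05,"y":0,"z":0.9,"yaw":0},{"x":0,"y":0,"z":0,"yaw":0}]'
python3 -c "
from h import *
to(.5463,.1716,.027,0)
save('wrist','w6')
f=np.load('pics/w6.npz'); X=cloud(f['d'],f['K'],f['P']); hsv=cv2.cvtColor(f['im'],cv2.COLOR_RGB2HSV)
m=(hsv[...,0]>105)&(hsv[...,0]<130)&(hsv[...,1]>120)&(hsv[...,2]>40)&(np.hypot(X[...,0]-.546,X[...,1]-.171)<.05); P=X[m]; print(m.sum(), P.min(0),P.max(0))
"
```

```text
time_s: 15.85
tcp_pos: [0.5454, 0.1726, 0.0605]
eef_rot: [179.6, -1.6, 0.2]
contact_force: [-0.9, -1.6, -0.8]
gripper_width: 0.0483
tcp [0.5454 0.1726 0.0605] rot [179.59  -1.62   0.18] F [-0.9  -1.55 -0.78] w 0.0483 t 15.85
  need units xyz [-0.002  0.029  1.34 ] yaw rows 0.04
7093 [ 5.19025483e-01  1.44663715e-01 -4.40075362e-04] [0.57542334 0.20133009 0.13821137]
```

```bash

python3 -m inch '[{"x":0,"y":0.02,"z":0.65,"yaw":0},{"x":0,"y":0,"z":0.6,"yaw":0},{"x":0,"y":0,"z":0,"yaw":0}]'
python3 -c "
from h import *
to(.5465,.1718,.027,0)"
```

```text
time_s: 16.15
tcp_pos: [0.5521, 0.1746, 0.0369]
eef_rot: [179.8, -2.2, 0.3]
contact_force: [-0.8, 0.2, -0.3]
gripper_width: 0.048
tcp [0.5521 0.1746 0.0369] rot [179.82  -2.15   0.32] F [-0.77  0.15 -0.34] w 0.0480 t 16.15
  need units xyz [-0.239  0.108  0.387] yaw rows 0.08
```

```bash

python3 -m inch '[{"x":-0.24,"y":0.1,"z":0.3,"yaw":0},{"x":0,"y":0,"z":0.05,"yaw":0},{"x":0,"y":0,"z":0,"yaw":0}]'
python3 -c "
from h import *
to(.5465,.1718,.027,0)"
```

```text
time_s: 16.4
tcp_pos: [0.5488, 0.1733, 0.0321]
eef_rot: [180.0, -2.4, 0.4]
contact_force: [0.4, 0.7, 0.3]
gripper_width: 0.0484
tcp [0.5488 0.1733 0.0321] rot [179.97  -2.45   0.36] F [0.37 0.65 0.3 ] w 0.0484 t 16.40
  need units xyz [-0.101  0.06   0.201] yaw rows 0.09
```

```bash

python3 -m inch '[{"x":-0.1,"y":0.06,"z":0.12,"yaw":0},{"x":0,"y":0,"z":0,"yaw":0},{"x":0,"y":0,"z":0,"yaw":0},{"x":0,"y":0,"z":0,"yaw":0},{"x":0,"y":0,"z":0,"yaw":0}]' -1 20
python3 -m inch '[{"x":0,"y":0,"z":0,"yaw":0},{"x":0,"y":0,"z":0,"yaw":0},{"x":0,"y":0,"z":0,"yaw":0}]'
python3 -c "
from h import *
to(.5465,.1718,.027,0)"
```

```text
time_s: 16.82
tcp_pos: [0.5474, 0.1725, 0.032]
eef_rot: [-179.9, -2.7, 0.4]
contact_force: [0.5, 0.1, -0.7]
gripper_width: 0.0216
time_s: 17.07
tcp_pos: [0.5475, 0.1726, 0.0321]
eef_rot: [-179.9, -2.7, 0.4]
contact_force: [-1.1, -0.0, -1.3]
gripper_width: 0.0213
tcp [0.5475 0.1726 0.0321] rot [-179.9    -2.66    0.39] F [-1.06 -0.05 -1.29] w 0.0213 t 17.07
  need units xyz [-0.048  0.031  0.203] yaw rows 0.1
```

```bash

python3 -m inch '[{"x":0,"y":0,"z":-1,"yaw":0},{"x":0,"y":0,"z":-1,"yaw":0},{"x":0,"y":0,"z":-1,"yaw":0},{"x":0,"y":0,"z":-1,"yaw":0},{"x":0,"y":0,"z":-1,"yaw":0}]'
python3 -m inch '[{"x":0.5,"y":1,"z":-0.6,"yaw":0},{"x":0.5,"y":1,"z":0,"yaw":0},{"x":0.5,"y":1,"z":0,"yaw":0},{"x":0.5,"y":1,"z":0,"yaw":0},{"x":0.5,"y":1,"z":0,"yaw":0}]'
python3 -c "
from h import *
to(.6138,.0199,.16,0)
save('wrist','w7');meas('w7')"
```

```text
time_s: 17.48
tcp_pos: [0.5376, 0.1696, 0.1541]
eef_rot: [179.6, -1.9, 0.3]
contact_force: [0.2, 0.0, -1.4]
gripper_width: 0.0212
time_s: 17.9
tcp_pos: [0.6042, 0.0472, 0.1818]
eef_rot: [180.0, -2.6, 0.9]
contact_force: [0.3, 0.5, -0.6]
gripper_width: 0.0211
tcp [0.6042 0.0472 0.1818] rot [179.98  -2.6    0.87] F [ 0.31  0.49 -0.65] w 0.0211 t 17.90
  need units xyz [0.327 1.096 0.887] yaw rows 0.22
bench z 0.0002
knob px [554. 287.] zt 0.0406 c 0.5635 -0.1503 R 0.0110 mean [ 0.5641 -0.1498]
loose [350.  88.] z 0.0462 outer c 0.7206 0.03 R 29.5
loose [353. 152.] z 0.0485 outer c 0.6725 0.0252 R 11.1
vice [370. 235.] z 0.0894 outer c 0.6128 0.0201 R 30.8
red [0.6383 0.0226 0.0902] 100
```

View pics/w7.png

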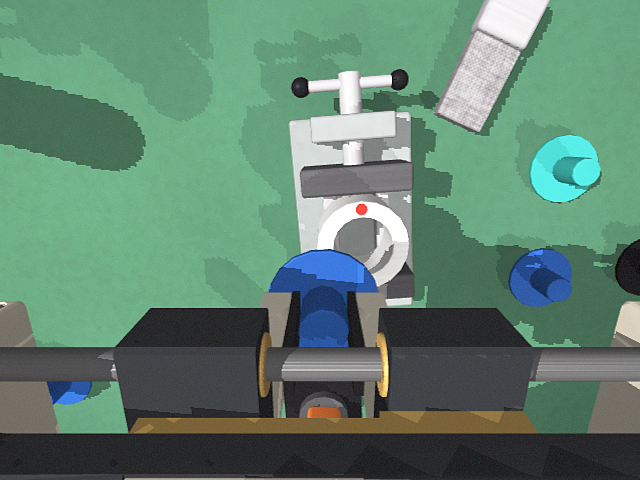

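Held cover's disc at (323,275), bore at (364,240). I'll measure the disc's offset from the gripper.

```bash
cat >> h.py <<'E'
def held(f,tcp,rot):
    f=np.load(f'pics/{f}.npz'); X=cloud(f['d'],f['K'],f['P']); hsv=cv2.cvtColor(f['im'],cv2.COLOR_RGB2HSV)
    m=(hsv[...,0]>100)&(hsv[...,0]<130)&(hsv[...,1]>120)&(np.hypot(X[...,0]-tcp[0],X[...,1]-tcp[1])<.045)&(X[...,2]>tcp[2]-.045)&(X[...,2]<tcp[2]-.008)
    m[296:]=0; k=[]
    for u in np.where(m.any(0))[0]:
        v=np.argmax(m[:,u]); k.append(X[v,u])
    k=np.array(k); L=(k-tcp)@RM(rot)   # tool frame
    from scipy.optimize import least_squares
    s=least_squares(lambda q:np.hypot(L[:,0]-q[0],L[:,1]-q[1])-.028,[0,0],loss='soft_l1',f_scale=.001)
    print('disc n',len(k),'tool-frame centre',s.x.round(4),'cost rms',np.sqrt(np.median(s.fun**2)).round(4),'z',np.median(L[:,2]).round(4))
E
python3 -c "
from h import *
s=r.get_state(); held('w7',s['tcp_pos'],s['eef_rot']); print(s['tcp_pos'])"
```

```text
disc n 109 tool-frame centre [-0.0038 -0.0029] cost rms 0.0002 z 0.0227
[0.60590846 0.04374474 0.18171584]
```

```bash

python3 -c "
from h import *
to(.6138,.0205,.145,0)"
python3 -m inch '[{"x":0.3,"y":0.45,"z":0.3,"yaw":0.1},{"x":0,"y":0.45,"z":0.3,"yaw":0.1},{"x":0,"y":0,"z":0.2,"yaw":0},{"x":0,"y":0,"z":0,"yaw":0}]'
python3 -c "
from h import *
to(.6138,.0205,.114,0)"
```

```text
tcp [0.6059 0.0437 0.1817] rot [179.91  -2.61   0.8 ] F [ 3.34 -2.59  0.99] w 0.0215 t 17.95
  need units xyz [0.236 0.932 1.482] yaw rows 0.2
time_s: 18.28
tcp_pos: [0.6149, 0.017, 0.1603]
eef_rot: [180.0, -2.5, -0.3]
contact_force: [0.3, -0.3, -0.3]
gripper_width: 0.0215
tcp [0.6149 0.017  0.1603] rot [179.95  -2.55  -0.35] F [ 0.35 -0.32 -0.27] w 0.0215 t 18.28
  need units xyz [-0.126 -0.142  1.846] yaw rows -0.09
```

```bash

python3 -m inch '[{"x":-0.15,"y":-0.14,"z":0.4,"yaw":0},{"x":-0.03,"y":0,"z":0.4,"yaw":0},{"x":0,"y":0,"z":0,"yaw":0}]'
python3 -c "
from h import *
to(.6138,.0205,.114,0);s=r.get_state();save('wrist','w8');held('w8',s['tcp_pos'],s['eef_rot']);meas('w8')"
```

```text
time_s: 18.53
tcp_pos: [0.61, 0.0212, 0.1387]
eef_rot: [179.9, -2.5, -0.3]
contact_force: [-0.0, 0.1, -1.1]
gripper_width: 0.0216
tcp [0.61   0.0212 0.1387] rot [179.94  -2.49  -0.32] F [-0.02  0.05 -1.14] w 0.0216 t 18.53
  need units xyz [0.109 0.025 0.994] yaw rows -0.08
disc n 110 tool-frame centre [-0.0022  0.0005] cost rms 0.0002 z 0.023
bench z 0.0002
knob px [323. 276.] zt 0.1303 c 0.619 0.0188 R 0.0127 mean [0.6192 0.0204]
knob px [550. 297.] zt 0.0342 c 0.5726 -0.1494 R 0.0050 mean [ 0.5732 -0.1494]
loose [308.  88.] z 0.0462 outer c 0.7214 0.0299 R 29.6
loose [315. 164.] z 0.0485 outer c 0.6722 0.0253 R 11.3
vice [326. 246.] z 0.0894 outer c 0.6139 0.0199 R 30.5
red [0.6383 0.0225 0.0901] 154
```

```bash

python3 -m inch '[{"x":0.15,"y":0.03,"z":0.25,"yaw":0},{"x":0,"y":0,"z":0.2,"yaw":0},{"x":0,"y":0,"z":0,"yaw":0}]'
python3 -c "
from h import *
to(.6138,.0205,.114,0)"
```

```text
time_s: 18.83
tcp_pos: [0.6157, 0.0216, 0.1288]
eef_rot: [180.0, -2.6, -0.2]
contact_force: [-1.3, 0.2, -0.5]
gripper_width: 0.0212
tcp [0.6157 0.0216 0.1288] rot [179.96  -2.63  -0.18] F [-1.29  0.17 -0.53] w 0.0212 t 18.83
  need units xyz [-0.102  0.043  0.588] yaw rows -0.05
```

```bash

python3 -m inch '[{"x":-0.12,"y":0.04,"z":0.15,"yaw":0},{"x":0,"y":0,"z":0,"yaw":0}]'
python3 -c "
from h import *
to(.6138,.0205,.114,0)"
```

```text
time_s: 19.0
tcp_pos: [0.6129, 0.0207, 0.1245]
eef_rot: [180.0, -2.6, -0.2]
contact_force: [-0.8, 0.4, -0.7]
gripper_width: 0.0213
tcp [0.6129 0.0207 0.1245] rot [ 1.7995e+02 -2.6300e+00 -1.7000e-01] F [-0.79  0.4  -0.73] w 0.0213 t 19.00
  need units xyz [0.015 0.008 0.422] yaw rows -0.04
```

Aligned within 1 mm; lowering.

```bash

python3 -m inch '[{"x":0,"y":0,"z":0.2,"yaw":0},{"x":-0.02,"y":0,"z":0.15,"yaw":0},{"x":0,"y":0,"z":0,"yaw":0}]'
python3 -c "
from h import *
to(.6138,.0205,.114,0)"
```

```text
time_s: 19.25
tcp_pos: [0.613, 0.0206, 0.1154]
eef_rot: [180.0, -2.7, -0.2]
contact_force: [-0.5, -0.3, -0.9]
gripper_width: 0.0213
tcp [0.613  0.0206 0.1154] rot [ 1.7997e+02 -2.6800e+00 -1.7000e-01] F [-0.46 -0.34 -0.91] w 0.0213 t 19.25
  need units xyz [0.031 0.006 0.058] yaw rows -0.04
```

```bash

python3 -m inch '[{"x":0.02,"y":0,"z":0.1,"yaw":0},{"x":0,"y":0,"z":0,"yaw":0}]'
python3 -c "
from h import *
to(.6138,.0205,.114,0)"
```

```text
time_s: 19.42
tcp_pos: [0.6141, 0.0207, 0.1139]
eef_rot: [180.0, -2.8, -0.1]
contact_force: [0.4, -0.3, -1.0]
gripper_width: 0.0211
tcp [0.6141 0.0207 0.1139] rot [ 1.7996e+02 -2.7500e+00 -1.4000e-01] F [ 0.43 -0.34 -1.  ] w 0.0211 t 19.42
  need units xyz [-0.011  0.007 -0.006] yaw rows -0.03
```

```bash

python3 -m inch '[{"x":0,"y":0,"z":0,"yaw":0},{"x":0,"y":0,"z":0,"yaw":0},{"x":0,"y":0,"z":0,"yaw":0},{"x":0,"y":0,"z":0,"yaw":0},{"x":0,"y":0,"z":0,"yaw":0}]' 0.1 20
python3 -m inch '[{"x":0,"y":0,"z":-0.6,"yaw":0},{"x":0,"y":0,"z":-1,"yaw":0},{"x":0,"y":0,"z":-1,"yaw":0},{"x":0,"y":0,"z":-1,"yaw":0},{"x":0,"y":0,"z":-1,"yaw":0}]'
python3 -m inch '[{"x":-1,"y":-0.8,"z":-0.4,"yaw":0},{"x":-1,"y":-0.8,"z":0,"yaw":0},{"x":-1,"y":-0.8,"z":0,"yaw":0},{"x":0,"y":0,"z":0,"yaw":0}]'
python3 -c "
from h import *
to(.4492,.3005,.1,0);save('wrist','w9');meas('w9')"
```

```text
time_s: 19.83
tcp_pos: [0.6146, 0.0208, 0.1141]
eef_rot: [180.0, -2.8, -0.1]
contact_force: [1.1, 1.2, -0.3]
gripper_width: 0.0462
time_s: 20.25
tcp_pos: [0.6051, 0.0197, 0.2253]
eef_rot: [179.8, -2.0, -0.2]
contact_force: [0.7, 0.5, 0.7]
gripper_width: 0.0481
time_s: 20.58
tcp_pos: [0.5315, 0.0812, 0.2393]
eef_rot: [179.9, -2.6, -0.4]
contact_force: [-0.5, -1.2, 0.3]
gripper_width: 0.0483
tcp [0.5315 0.0812 0.2393] rot [179.95  -2.62  -0.43] F [-0.46 -1.22  0.31] w 0.0483 t 20.58
  need units xyz [-3.608 -8.75   5.406] yaw rows -0.11
bench z 0.0002
knob px [402. 131.] zt 0.1221 c 0.6133 0.0203 R 0.0111 mean [0.6133 0.0206]
knob px [568. 187.] zt 0.0406 c 0.5629 -0.1505 R 0.0112 mean [ 0.5632 -0.1496]
knob px [110. 295.] zt 0.0404 c 0.4546 0.2996 R 0.0088 mean [0.4572 0.2993]
stand ((555.6663818359375, 27.380634307861328), (86.56999969482422, 190.96978759765625), 83.48806762695312) z 0.06550354022703203
loose [380.   8.] z 0.0476 outer c 0.709 0.0404 R 19.6
loose [387.  57.] z 0.0483 outer c 0.6736 0.0258 R 10.4
loose [240. 288.] z 0.0443 outer c 0.4597 0.1615 R 26.7
vice [395. 137.] z 0.0893 outer c 0.6125 0.02 R 31.0
red [0.6415 0.0224 0.0897] 7
```

View pics/w9.png

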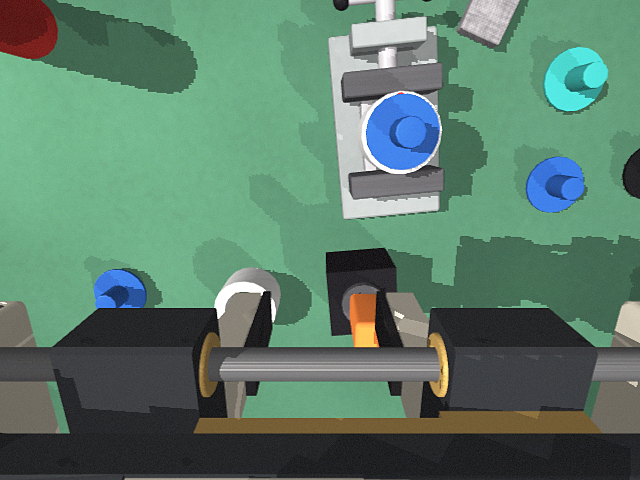

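Cover seated on the vice sleeve (knob at (410,131), top 32 mm above the sleeve's top face). Next cover at (0.449, 0.300) for the loose sleeve.

```bash

python3 -m inch '[{"x":-1,"y":-1,"z":0,"yaw":0},{"x":-1,"y":-1,"z":0,"yaw":0},{"x":-1,"y":-1,"z":0,"yaw":0},{"x":-0.9,"y":-1,"z":0,"yaw":0},{"x":-0.6,"y":-1,"z":0,"yaw":0}]'
python3 -m inch '[{"x":0,"y":-1,"z":0.3,"yaw":0},{"x":0,"y":-1,"z":0.3,"yaw":0},{"x":0,"y":0,"z":0.3,"yaw":0},{"x":0,"y":0,"z":0,"yaw":0}]'
python3 -c "
from h import *
to(.4492,.3005,.1,0);save('wrist','w10');meas('w10')"
```

```text
time_s: 21.05
tcp_pos: [0.4219, 0.2061, 0.2338]
eef_rot: [179.9, -2.8, -0.8]
contact_force: [0.7, 0.0, -0.6]
gripper_width: 0.0485
time_s: 21.38
tcp_pos: [0.4225, 0.2624, 0.2117]
eef_rot: [-179.9, -2.9, -0.6]
contact_force: [-0.2, -0.4, -0.5]
gripper_width: 0.048
tcp [0.4225 0.2624 0.2117] rot [-179.95   -2.9    -0.55] F [-0.21 -0.37 -0.51] w 0.0480 t 21.38
  need units xyz [ 0.825 -1.528  4.517] yaw rows -0.14
bench z 0.0002
knob px [278. 200.] zt 0.0408 c 0.4494 0.3012 R 0.0109 mean [0.4496 0.3009]
handle zt 0.1192 ((460.998046875, 57.6322021484375), (21.694561004638672, 3.4520559310913086), 6.711227893829346)
stand ((503.756591796875, 48.55738067626953), (148.05245971679688, 64.57630157470703), 4.639052867889404) z 0.06545601256268446
loose [443. 205.] z 0.0443 outer c 0.4446 0.1598 R 30.9
```

```bash

python3 -m inch '[{"x":0.8,"y":-0.75,"z":0.6,"yaw":0},{"x":0.1,"y":-0.75,"z":0.8,"yaw":0},{"x":-0.05,"y":0,"z":0.9,"yaw":0},{"x":-0.05,"y":0,"z":0.9,"yaw":0},{"x":0,"y":0,"z":0,"yaw":0}]'
python3 -c "
from h import *
to(.4494,.301,.029,0)"
```

```text
time_s: 21.85
tcp_pos: [0.4531, 0.2999, 0.1349]
eef_rot: [-179.7, -3.2, -0.8]
contact_force: [-1.4, -0.8, 0.1]
gripper_width: 0.0487
tcp [0.4531 0.2999 0.1349] rot [-179.67   -3.23   -0.79] F [-1.36 -0.79  0.09] w 0.0487 t 21.85
  need units xyz [-0.387 -0.018  4.221] yaw rows -0.2
```

```bash

python3 -m inch '[{"x":-0.35,"y":0,"z":0.8,"yaw":-0.1},{"x":-0.05,"y":0,"z":0.9,"yaw":0},{"x":-0.05,"y":0,"z":0.9,"yaw":0},{"x":-0.05,"y":0,"z":0.4,"yaw":0},{"x":0,"y":0,"z":0,"yaw":0}]'
python3 -c "
from h import *
to(.4494,.301,.029,0)"
```

```text
time_s: 22.27
tcp_pos: [0.4497, 0.299, 0.0628]
eef_rot: [-179.5, -3.5, -0.6]
contact_force: [0.2, 0.0, 0.1]
gripper_width: 0.0483
tcp [0.4497 0.299  0.0628] rot [-179.55   -3.5    -0.58] F [0.16 0.01 0.06] w 0.0483 t 22.27
  need units xyz [-0.094 -0.067  1.35 ] yaw rows -0.14
```

```bash

python3 -m inch '[{"x":-0.12,"y":-0.06,"z":0.6,"yaw":0},{"x":-0.08,"y":0,"z":0.6,"yaw":0},{"x":0,"y":0,"z":0,"yaw":0}]'
python3 -c "
from h import *
to(.4494,.301,.029,0)"
```

```text
time_s: 22.52
tcp_pos: [0.4497, 0.3014, 0.0367]
eef_rot: [-179.4, -3.7, -0.7]
contact_force: [-0.2, -0.5, 0.1]
gripper_width: 0.0483
tcp [0.4497 0.3014 0.0367] rot [-179.37   -3.71   -0.67] F [-0.18 -0.46  0.11] w 0.0483 t 22.52
  need units xyz [-0.032  0.019  0.305] yaw rows -0.17
```

```bash

python3 -m inch '[{"x":-0.05,"y":0,"z":0.2,"yaw":0},{"x":0,"y":0,"z":0,"yaw":0},{"x":0,"y":0,"z":0,"yaw":0},{"x":0,"y":0,"z":0,"yaw":0},{"x":0,"y":0,"z":0,"yaw":0}]' -1 20
python3 -m inch '[{"x":0,"y":0,"z":0,"yaw":0},{"x":0,"y":0,"z":0,"yaw":0},{"x":0,"y":0,"z":0,"yaw":0}]'
python3 -c "
from h import *
to(.4494,.301,.029,0)"
```

```text
time_s: 22.93
tcp_pos: [0.4519, 0.3032, 0.0373]
eef_rot: [-179.1, -4.0, -0.7]
contact_force: [0.4, -0.6, 0.1]
gripper_width: 0.0214
time_s: 23.18
tcp_pos: [0.4522, 0.3036, 0.0386]
eef_rot: [-179.0, -4.0, -0.7]
contact_force: [-0.1, -0.4, -0.7]
gripper_width: 0.0214
tcp [0.4522 0.3036 0.0386] rot [-179.     -4.04   -0.7 ] F [-0.14 -0.37 -0.72] w 0.0214 t 23.18
  need units xyz [-0.137  0.114  0.372] yaw rows -0.18
```

```bash

python3 -m inch '[{"x":0,"y":0,"z":-0.9,"yaw":0},{"x":0,"y":0,"z":-1,"yaw":0},{"x":0,"y":0,"z":-1,"yaw":0},{"x":0,"y":0.8,"z":-0.5,"yaw":0},{"x":0,"y":1,"z":0,"yaw":0}]'
python3 -m inch '[{"x":-0.3,"y":0.9,"z":0,"yaw":0},{"x":-0.3,"y":0.9,"z":0,"yaw":0},{"x":-0.3,"y":0,"z":0,"yaw":0},{"x":-0.3,"y":0,"z":0,"yaw":0},{"x":0,"y":0,"z":0,"yaw":0}]'
python3 -c "
from h import *
to(.4446,.1598,.10,0);s=r.get_state();save('wrist','w11');held('w11',s['tcp_pos'],s['eef_rot']);meas('w11')"
```

```text
time_s: 23.6
tcp_pos: [0.4455, 0.2586, 0.1248]
eef_rot: [-179.2, -3.9, -0.5]
contact_force: [0.2, -0.8, -0.0]
gripper_width: 0.021
time_s: 24.02
tcp_pos: [0.4132, 0.2089, 0.1235]
eef_rot: [-179.1, -4.0, -0.6]
contact_force: [-0.5, -1.1, -1.0]
gripper_width: 0.0211
tcp [0.4132 0.2089 0.1235] rot [-179.09   -4.01   -0.65] F [-0.46 -1.09 -1.01] w 0.0211 t 24.02
  need units xyz [1.21  1.966 0.997] yaw rows -0.16
disc n 106 tool-frame centre [-0.0046  0.0013] cost rms 0.0002 z 0.0282
bench z 0.0002
knob px [324. 276.] zt 0.1117 c 0.4232 0.2084 R 0.0143 mean [0.421  0.2084]
handle zt 0.0953 ((437.5133056640625, 137.9541015625), (17.694467544555664, 169.84576416015625), 15.122247695922852)
stand ((491.5858154296875, 61.97882843017578), (129.1741485595703, 45.07528305053711), 9.03164005279541) z 0.06543787638891489
loose [403. 216.] z 0.0444 outer c 0.4446 0.1596 R 30.9
```

View pics/w11.png

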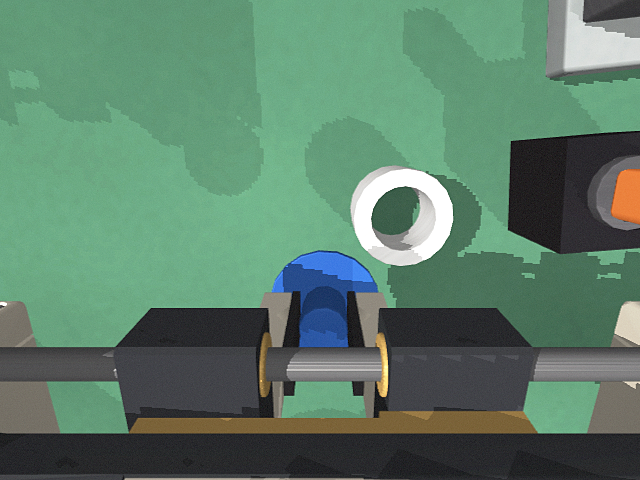

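Held cover at (325,275); loose sleeve at (402,216), unmoved at (0.4446, 0.1597).

```bash

python3 -m inch '[{"x":0.65,"y":0.95,"z":0.1,"yaw":0},{"x":0.65,"y":0.9,"z":0.1,"yaw":0},{"x":0,"y":0,"z":0,"yaw":0}]'
python3 -c "
from h import *
to(.4473,.1606,.0755,0)"
```

```text
time_s: 24.32
tcp_pos: [0.4484, 0.1663, 0.1211]
eef_rot: [-179.0, -4.2, -0.1]
contact_force: [-0.4, 0.3, 0.1]
gripper_width: 0.0211
tcp [0.4484 0.1663 0.1211] rot [-1.7898e+02 -4.1800e+00 -1.0000e-01] F [-0.37  0.25  0.11] w 0.0211 t 24.32
  need units xyz [-0.176  0.261  1.81 ] yaw rows -0.03
```

```bash

python3 -m inch '[{"x":-0.15,"y":0.24,"z":0.4,"yaw":0},{"x":-0.03,"y":0,"z":0.4,"yaw":0},{"x":0,"y":0,"z":0,"yaw":0}]'
python3 -c "
from h import *
to(.4473,.1606,.0755,0);s=r.get_state();save('wrist','w12');held('w12',s['tcp_pos'],s['eef_rot']);meas('w12')"
```

```text
time_s: 24.57
tcp_pos: [0.4481, 0.1623, 0.1004]
eef_rot: [-178.9, -4.3, -0.1]
contact_force: [0.7, 0.9, -1.2]
gripper_width: 0.0215
tcp [0.4481 0.1623 0.1004] rot [-1.7893e+02 -4.2800e+00 -1.4000e-01] F [ 0.69  0.95 -1.19] w 0.0215 t 24.57
  need units xyz [-0.107  0.088  0.988] yaw rows -0.04
disc n 106 tool-frame centre [-0.0046  0.0013] cost rms 0.0002 z 0.0279
bench z 0.0002
knob px [324. 276.] zt 0.0885 c 0.4573 0.1602 R 0.0126 mean [0.456  0.1617]
handle zt 0.1296 ((474.4078369140625, 55.586822509765625), (3.2718632221221924, 8.072596549987793), 42.288455963134766)
stand ((502.353759765625, 47.00958251953125), (115.05213928222656, 65.28951263427734), 2.6872599124908447) z 0.06546956551327829
loose [577.  11.] z 0.0448 outer c 0.5888 0.0358 R 9.6
loose [336. 251.] z 0.0443 outer c 0.447 0.1592 R 30.5
```

```bash

python3 -m inch '[{"x":-0.12,"y":0.08,"z":0.25,"yaw":0},{"x":-0.02,"y":0,"z":0.2,"yaw":0},{"x":0,"y":0,"z":0,"yaw":0}]'
python3 -c "
from h import *
to(.4473,.1606,.0755,0)"
```

```text
time_s: 24.87
tcp_pos: [0.4463, 0.1626, 0.0895]
eef_rot: [-178.9, -4.4, -0.0]
contact_force: [-0.2, 0.2, -0.8]
gripper_width: 0.0212
tcp [0.4463 0.1626 0.0895] rot [-178.89   -4.36   -0.  ] F [-0.23  0.19 -0.81] w 0.0212 t 24.87
  need units xyz [-0.003  0.091  0.558] yaw rows -0.0
```

```bash

python3 -m inch '[{"x":0,"y":0.1,"z":0.1,"yaw":0},{"x":0,"y":0,"z":0,"yaw":0}]'
python3 -c "
from h import *
to(.4473,.1606,.0755,0)"
```

```text
time_s: 25.03
tcp_pos: [0.4464, 0.1606, 0.0867]
eef_rot: [-178.9, -4.4, 0.1]
contact_force: [-1.0, 0.1, -0.6]
gripper_width: 0.0212
tcp [0.4464 0.1606 0.0867] rot [-1.789e+02 -4.360e+00  7.000e-02] F [-1.01  0.1  -0.6 ] w 0.0212 t 25.03
  need units xyz [0.001 0.007 0.45 ] yaw rows 0.02
```

```bash

python3 -m inch '[{"x":0.03,"y":0,"z":0.2,"yaw":0},{"x":0,"y":0,"z":0.12,"yaw":0},{"x":0,"y":0,"z":0,"yaw":0}]'
python3 -c "
from h import *
to(.4473,.1606,.0755,0)"
```

```text
time_s: 25.28
tcp_pos: [0.4483, 0.1611, 0.0786]
eef_rot: [-178.8, -4.4, 0.1]
contact_force: [-0.5, 0.1, -0.6]
gripper_width: 0.0212
tcp [0.4483 0.1611 0.0786] rot [-1.7885e+02 -4.4200e+00  8.0000e-02] F [-0.48  0.06 -0.56] w 0.0212 t 25.28
  need units xyz [-0.048  0.023  0.121] yaw rows 0.02
```

```bash

python3 -m inch '[{"x":-0.05,"y":0.02,"z":0.12,"yaw":0},{"x":0,"y":0,"z":0,"yaw":0}]'
python3 -c "
from h import *
to(.4473,.1606,.0755,0)"
```

```text
time_s: 25.45
tcp_pos: [0.4472, 0.1605, 0.0751]
eef_rot: [-178.9, -4.4, 0.1]
contact_force: [-0.3, -1.3, -0.1]
gripper_width: 0.021
tcp [0.4472 0.1605 0.0751] rot [-1.7886e+02 -4.4100e+00  7.0000e-02] F [-0.32 -1.27 -0.1 ] w 0.0210 t 25.45
  need units xyz [ 0.005 -0.003 -0.016] yaw rows 0.02
```

Release, lift, back off and look.

```bash

python3 -m inch '[{"x":0,"y":0,"z":0,"yaw":0},{"x":0,"y":0,"z":0,"yaw":0},{"x":0,"y":0,"z":0,"yaw":0},{"x":0,"y":0,"z":0,"yaw":0},{"x":0,"y":0,"z":0,"yaw":0}]' 0.1 20
python3 -m inch '[{"x":0,"y":0,"z":-0.6,"yaw":0},{"x":0.05,"y":0,"z":-1,"yaw":0},{"x":0.05,"y":0,"z":-1,"yaw":0},{"x":0.05,"y":0,"z":-1,"yaw":0},{"x":0.05,"y":0,"z":-1,"yaw":0}]'
python3 -m inch '[{"x":0,"y":0.5,"z":-1,"yaw":0},{"x":-0.8,"y":1,"z":-1,"yaw":0},{"x":-0.8,"y":1,"z":-0.5,"yaw":0},{"x":-0.5,"y":0,"z":0,"yaw":0},{"x":0,"y":0,"z":0,"yaw":0}]'
python3 -c "
from h import *
to(.4473,.1605,.1,0);save('wrist','w13');meas('w13');save('top','top1');save('scene','scene1')
f=np.load('pics/w13.npz'); X=cloud(f['d'],f['K'],f['P']); hsv=cv2.cvtColor(f['im'],cv2.COLOR_RGB2HSV)
for c,z in(((.4446,.1597),.049),((.6128,.02),.094)):
    rr=np.hypot(X[...,0]-c[0],X[...,1]-c[1]); m=(rr<.027)&(rr>.012)&(abs(X[...,2]-z)<.008)&(hsv[...,0]>105)&(hsv[...,0]<130)&(hsv[...,1]>120); P=X[m]
    if len(P)>30:
        q=np.linalg.lstsq(np.c_[P[:,:2]-c,np.ones(len(P))],P[:,2],rcond=None)[0]; print('disc',len(P),'tilt deg',np.degrees(q[:2]).round(2),'z',q[2].round(4))
"
```

```text
time_s: 25.87
tcp_pos: [0.4476, 0.1608, 0.0755]
eef_rot: [-178.8, -4.5, 0.1]
contact_force: [-0.3, 0.4, 1.4]
gripper_width: 0.046
time_s: 26.28
tcp_pos: [0.4405, 0.1558, 0.1895]
eef_rot: [-179.3, -3.9, 0.1]
contact_force: [1.4, 0.4, -0.7]
gripper_width: 0.0483
time_s: 26.7
tcp_pos: [0.3847, 0.0917, 0.2569]
eef_rot: [-178.9, -4.5, 0.1]
contact_force: [0.3, -0.8, -0.7]
gripper_width: 0.0481
tcp [0.3847 0.0917 0.2569] rot [-1.7891e+02 -4.4500e+00  9.0000e-02] F [ 0.33 -0.78 -0.72] w 0.0481 t 26.70
  need units xyz [ 2.015 -2.624  6.503] yaw rows 0.02
bench z 0.0002
knob px [599.  31.] zt 0.0409 c 0.5625 -0.1503 R 0.0113 mean [ 0.5625 -0.1497]
knob px [255. 164.] zt 0.0771 c 0.445 0.1597 R 0.0110 mean [0.4452 0.1594]
handle zt 0.1337 ((462.7320251464844, 44.6768913269043), (24.838842391967773, 25.8796443939209), 0.1413828581571579)
stand ((498.67626953125, 35.28033447265625), (79.20997619628906, 155.92620849609375), 75.95933532714844) z 0.0655319884803906
loose [265. 167.] z 0.0444 outer c 0.4442 0.1593 R 30.9
disc 1948 tilt deg [ 0.03 -0.05] z 0.0486
```

View pics/w13.png

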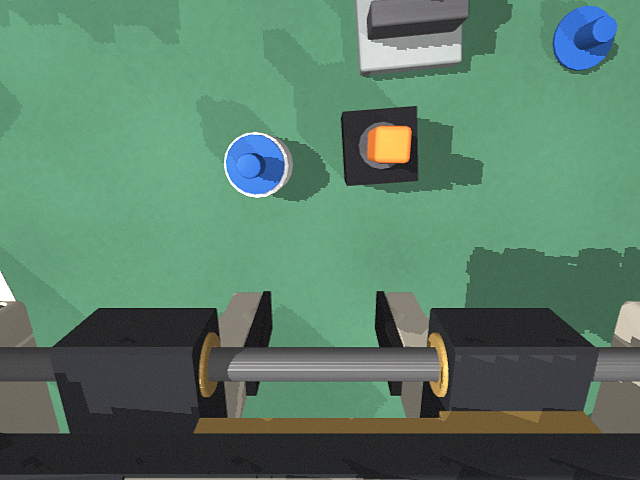

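View pics/scene1.png

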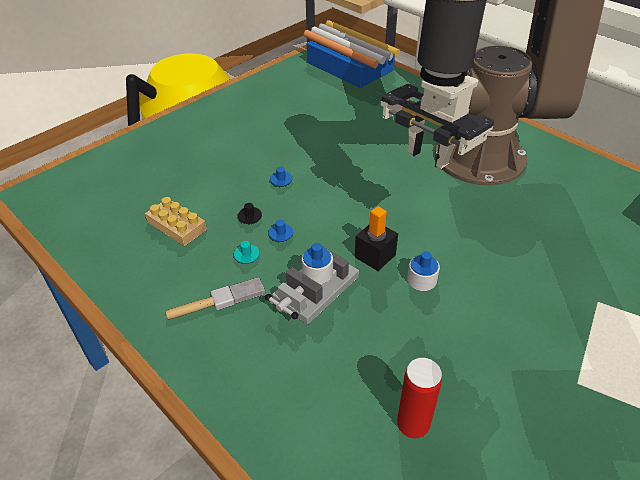

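View pics/top1.png

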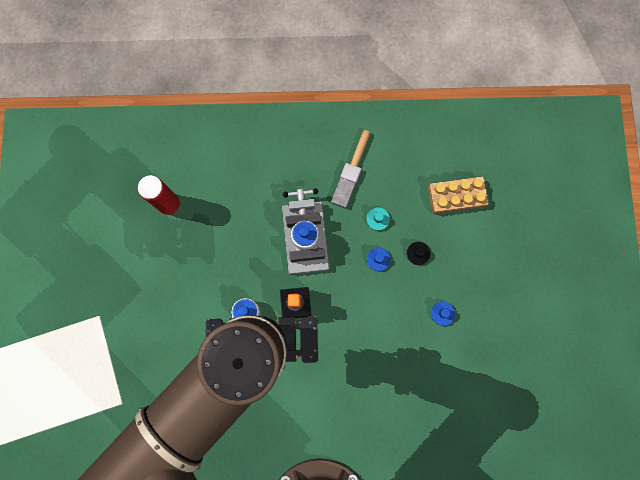

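Scene and top views show both sleeves covered, the tool upright in its stand, the bystanders in place, and no further sleeve. One level check of the vice cover from picture w9, then I hand in.

```bash
python3 -c "
from h import *
for n in('w9','scene1'):
    f=np.load('pics/%s.npz'%n); X=cloud(f['d'],f['K'],f['P']); hsv=cv2.cvtColor(f['im'],cv2.COLOR_RGB2HSV)
    c=(.6128,.02); rr=np.hypot(X[...,0]-c[0],X[...,1]-c[1]); m=(rr<.026)&(rr>.013)&(abs(X[...,2]-.094)<.008)&(hsv[...,0]>105)&(hsv[...,0]<130)&(hsv[...,1]>120); P=X[m]
    q=np.linalg.lstsq(np.c_[P[:,:2]-c,np.ones(len(P))],P[:,2],rcond=None)[0]; print(n,len(P),'tilt',np.degrees(q[:2]).round(2),'z',q[2].round(4))
print(r.get_state()['contact_force'], r.close_job())"
```

```text
w9 2729 tilt [-0.06  0.07] z 0.0936
scene1 240 tilt [-0.5   0.71] z 0.0931
the job is handed in; nothing more can be done
[-0.16445784  0.64546811  0.7163413 ] None
```

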